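Re-seat a chamber slide under the stage clip

ROBOT

A 6-joint arm with a two-finger parallel gripper is mounted at the origin on a cart in front of the work surface, level with it; the furniture and walls round the work are solid. World frame = base frame: x ahead of the robot, y to its left, z up, the work surface at z = 0. Lengths are in mm, angles in rad, forces in N, time in s.
With the tool pointing down it reaches from about 350 to 975 mm from the base axis. Payload 7.1 kg.
Tool frame: the origin (TCP) lies at the very end of the fingers, on their centre line; the grasp point (between the pads) lies 19 mm behind it; y points along the fingers, x is the direction in which the jaws open and shut, and the axes are right-handed (so a half turn about y gives the same grasp; the last joint's range is limited). The gripper opens to 88 mm and grips with 3 to 60 N. Pads are 20 mm wide; open, the fingers measure 115 mm over their backs; the gripper's body (75 mm by 178 mm) begins 61 mm behind the grasp point.
Start: joints at [-1.147, 0.423, 1.63, -0, 1.089, -0.019], TCP at [267.809, -564.697, 222.675] pointing down, gripper open.
Joint ranges: [-3, 3], [-0.9, 2.11], [0.09, 2.58], [-1.31, 4.45], [0.11, 2.69], [-2.54, 2.54]. Speed limits (rad/s): [2.39, 2.39, 3.01, 3.14, 3.14, 3.14].

INTERFACE

Orientations are given as a rotation vector (axis times angle).
In Python, from workcell import ctrl gives the robot as it stands. The module is installed in compiled form; this text tells all that it offers.
- The arm moves only by the tool carry_out, never from a script. Its arguments are lists of equal length, an entry for each row: "delta_pos": the shift along the tool's x, y, z in cm, a list of three; "rotation": the turn, a rotation vector about the tool's x, y, z in rad, a list of three. In form: {"delta_pos": [[dx, dy, dz], ...], "rotation": [[wx, wy, wz], ...]}. A call has 1 to 12 rows; each row is the pose to reach, as a shift and turn from the pose commanded when the call began, along the tool's axes at that moment; what a row does not reach only later rows make up. A row lasts 1/12 s, in which the tool goes at most 41.7 mm and 7.16 degrees, less where a joint would pass 70% of its speed; a pose out of reach is approached as far as the arm can. A call with a gripper value outside its range is refused whole. "hand" is the closure in counts, from 0 (fully open) to 255 (shut), set as the call begins (left out, the last holds). The fingers move at their own pace and stop on an object; the grip force is fixed at half the most. Time passes only in rows, so rows that repeat a pose let the fingers close. It gives the time, the measured TCP pose, the force and the opening at its end, in the units of the state.
- ctrl.get_obs(): the state, without advancing time (a new reading comes with each control period).
- ctrl.get_image(name): name is "side" or "top"; returns the picture (384x512x3 uint8, red, green, blue); there is no depth.
- ctrl.camera_info(name): a dict with "fov_y" (degrees; the focal length in pixels is half the picture's height over the tangent of half this angle, whatever the lens; pixels are square), "cx", "cy" (the principal point, pixels), "k1" (the pictures are not rectified: a ray, as slopes to the right and down, at radius r is drawn at 1 + k1 r^2 times it, then the intrinsics apply), "R" (3x3) and "t" (3): a world point X has camera coordinates R X + t. Camera axes: x right, y down, z forward; pixel columns grow to the right and rows downward; lengths in mm; the calibration is good to about 2 mm. A picture is of the moment at which its call begins. camera_info takes no time and is no camera call.
- ctrl.close_job(): hands the job in, once; it reports no verdict.
The state is a dict: "t": time; "qpos": joint angles; "qvel": joint speeds; "joint_torque": joint torques, N m; "ee_pos": TCP position; "orientation": TCP orientation; "ft_force": force on the tool from outside, world axes, zero at the start; "moment": the same for the moment, N m; "width": finger opening in mm.
Only numpy, scipy, OpenCV 4.12 (cv2) and the standard library are available. Lean on these libraries where they do the work, as an engineer would, in place of code of your own. Each camera call takes 0.05 s, during which the arm holds its last target.

TASK

The chamber slide on the viewing stage was clipped down out of place. Swing the spring clip completely off the slide, push the slide gently until it lies flat, square and fully home against both the side rail and the end stop, then lift the clip's foot and swing it back around its screw over the slide, and let it down gently so that its foot presses on the slide's bare label end with the slide still home. Do not force the slide against the stops or slam the clip onto it, and leave the things standing around where they are.

Things in the scene. Friction and masses are not known exactly. Their poses are not given: they have to be found in the camera images.
- stage: Low white viewing base with a black stage plate, 116 (its x) x 168 (its y) x 42 mm, fixed. Origin: centre of its underside, z up; flat stage surface at z = 42 mm. The slide lies on it, long side roughly along stage y (away from the robot); the side rail is on the slide's +x side (right, seen from the robot), the end stop at its far +y end, the spring clip at its near -y end. Flush frosted window in the middle.
- guide: Slide guide, rigid, on the stage: a side rail and an end stop, each clamped by screws in slots. Axes parallel to the stage's; origin on the stage surface at stage x = 13, y = 0. The settings of rail and end stop differ each time and are not reported: find them by touch or sight. Home: the slide's long edge touches the rail and its +y end the end stop. Over 12 N on both together is forcing.
- rail_slots (a point): Mid setting of the side rail's front face (faces -x), at guide x = 0, y = 14 mm, on the stage surface. The rail is an aluminium strip 100 mm long (along y), 8 mm wide, 3 mm high, always parallel to y; its front face is set anywhere from 4 mm before (-x) to 4 mm beyond this point. A slide touching it has its origin 13 mm before the face.
- stop_slot (a point): Middle of the slot along y in which the end stop is clamped, at guide x = -13, y = 38 mm, on the stage surface. The end stop is a rigid aluminium nose 14 mm wide, 4 mm high, with an 8 mm high clamp screw behind. Its flat face (faces -y) is set anywhere from 5 mm before (-y) to 5 mm beyond this point. A slide touching it has its origin 38 mm before the face.
- slide: Chamber slide, loose, about 45 g: clear glass base plate 26 (x) x 76 (y) x 3 mm with an open white block of four wells, 22 (x) x 48 (y) mm, up to 15.5 mm above the underside. Origin: centre of the underside. It starts about 5 to 18 mm short of home in x and in y, turned up to 4 degrees. It slides easily once the clip is off.
- wells (a point): Centre of the top of the slide's well block (slide x = 0, y = 11, z = 15.5 mm). The block can be pinched across its 22 mm width (along slide x, walls 12 mm high above the plate), or the slide pushed by it.
- label (a point): Middle of the slide's bare white label end, on its upper face (slide x = 0, y = -25, z = 3 mm). The label end runs from y = -38 (the slide's end) to y = -13 mm (the wells).
- clip (a joint): Swing of the spring clip about its pivot screw, rad. 0: fully on, its foot over the label end of a seated slide; grows counter-clockwise seen from above as it swings off the slide, to its limit at 1.15 (other limit -0.06); 0.95 is well clear. Stiff enough (about 1 N at the knob) to stay where it is left. It starts at 0.33 to 0.43, pressing on the slide.
- clip_pivot (a point): The pivot screw's axis where it meets the stage surface, at stage x = 35, y = -51 mm. Screw and boss are 17 mm across and reach 15 mm above the stage; a steel leaf, 10 mm wide, runs from it to the foot. At clip = 0 the leaf points to stage x = 0, y = -27 mm.
- clip_foot: Domed plastic foot, 14 mm across, under the leaf's free end, 42 mm from the pivot axis. Origin: lowest point of the dome; z up along the knob. Sprung: presses the 3 mm glass with about 3 N, 0.6 N more per mm lifted, 11 mm at most; off the slide it hangs 0.5 mm above the stage. Let go while lifted, it snaps down; over 15 N on the slide is slamming.
- knob (a point): Middle of the clip's upright black finger knob, 23 mm above the foot's lowest point: 10 mm diameter, 16 mm high, on a thin stem; it stands higher than the wells. Pinch it to lift and swing the clip. Swung off without lifting, the foot scrapes over the slide; swung on without lifting, it rams the slide's edge and forces it: lift the foot 3 mm or more above the glass first.
- slide_box: Bystander: grey slide box, 63 x 86 x 34 mm, loose; origin under its centre.
- petri: Bystander: closed petri dish, 60 mm across, 15 mm high, loose; origin under its centre.
- oil_bottle: Bystander: small bottle with a black cap, 34 mm across, 60 mm high, loose; origin under its centre.

How it is judged:
By the outcome, as a careful person would: the job done as asked, in the order asked, and still so for the second after the job is handed in, with the robot touching nothing.
It also fails if it takes over 61 s, if anything falls off the work surface, if the arm or the gripper's body presses on something with over 40 N, if the wrist force passes 120 N, or if a joint passes its speed limit or range.

## Working session

There is one attempt and no reset: what is moved stays moved. The work goes in short steps, Python scripts to look and compute and a tool call to move; the robot and the scene stay as the last step left them, time stands still between calls to the robot, and variables do not carry over. Pictures are saved under pics/ and viewed, and the job is handed in when it is done.

Besides the shell and the picture viewer there is one more tool, called as name(argument=value, ...) on one line, values as JSON. carry_out: Moves the arm, as the interface text tells. Its arguments: {"type":"object","properties":{"delta_pos":{"type":"array","items":{"type":"array","items":{"type":"number"}}},"rotation":{"type":"array","items":{"type":"array","items":{"type":"number"}}},"hand":{"type":"number"}},"required":["delta_pos","rotation"]}

```bash
mkdir -p pics; ls; python3 - <<'E'
from workcell import ctrl
import cv2,numpy as np
print(ctrl.get_obs())
for n in("side","top"):
    im=ctrl.get_image(n); cv2.imwrite(f"pics/{n}0.png",im[:,:,::-1]); print(n,ctrl.camera_info(n))
E
```

```text
pics
{'t': 0.0, 'qpos': array([-1.14702719e+00,  4.23830106e-01,  1.63066431e+00, -2.56455557e-05,
        1.08858863e+00, -1.90030996e-02]), 'qvel': array([-3.89072474e-04, -5.80168679e-05, -2.08741328e-04,  4.52258648e-04,
       -8.30217871e-04, -1.88228219e-03]), 'joint_torque': array([-3.93560940e-04, -5.44624364e+01, -2.73662496e+01,  6.43780734e-02,
        2.27545534e-02, -1.24000489e-04]), 'ee_pos': array([ 267.5719102 , -564.23035539,  221.91848782]), 'orientation': array([-1.38590927,  0.87809593, -0.87603412]), 'ft_force': array([0.72684036, 0.79896222, 0.03921206]), 'moment': array([-0.03895039,  0.0636025 , -0.02038653]), 'width': 87.63225502945802}
side {'fov_y': 53.55860092425848, 'cx': 254.77998220407798, 'cy': 185.03913887205428, 'k1': 0.009808449486441738, 'R': array([[ 0.71921129,  0.6946055 ,  0.01607265],
       [ 0.58316139, -0.5909207 , -0.55743656],
       [-0.37770083,  0.41028762, -0.83006395]]), 't': array([-257.75237239, -432.57067122, 1243.84448738])}
top {'fov_y': 52.5356470647048, 'cx': 259.2232185593169, 'cy': 193.54795624388456, 'k1': 0.01644363250195155, 'R': array([[ 0.02919396, -0.99899856, -0.03390547],
       [-0.99058857, -0.02437705, -0.13468498],
       [ 0.13372358,  0.03751836, -0.99030822]]), 't': array([-229.68968229,  553.62085249,  850.26209494])}
```

View pics/top0.png

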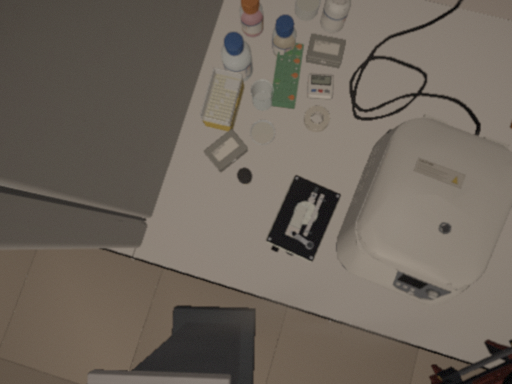

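View pics/side0.png

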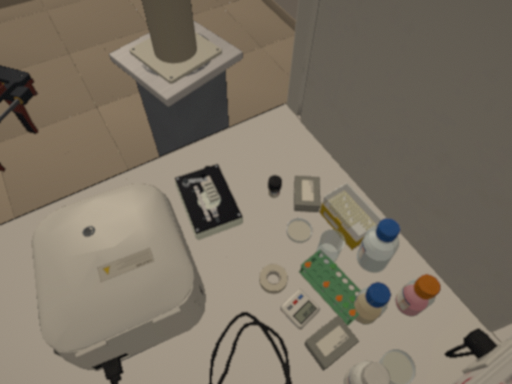

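```bash
cat > h.py <<'E'
import cv2,numpy as np
from workcell import ctrl
from scipy.optimize import least_squares
from scipy.spatial.transform import Rotation as Ro
def K(n):
    c=ctrl.camera_info(n); f=192/np.tan(np.radians(c['fov_y']/2)); return c,f
def proj(n,X):
    c,f=K(n); P=np.atleast_2d(X)@np.array(c['R']).T+c['t']; s=P[:,:2]/P[:,2:]
    s=s*(1+c['k1']*(s**2).sum(1,keepdims=True)); return s*f+[c['cx'],c['cy']]
def unproj(n,uv,z):
    c,f=K(n); d=(np.array(uv,float)-[c['cx'],c['cy']])/f; s=d.copy()
    for _ in range(10): s=d/(1+c['k1']*(s@s))
    R=np.array(c['R']);o=-R.T@c['t'];r=R.T@np.r_[s,1]; return o+r*(z-o[2])/r[2]
def crop(n,name,cx,cy,w,h,k,im=None):
    # pixel (u,v) -> crop ((u-x0+.5)*k-.5)
    if im is None: im=ctrl.get_image(n)
    x0,y0=int(cx-w/2),int(cy-h/2)
    c=cv2.resize(im[y0:y0+h,x0:x0+w,::-1],None,fx=k,fy=k,interpolation=cv2.INTER_CUBIC)
    for i in range(0,w,10):
        cv2.line(c,(i*k,0),(i*k,6),(0,255,255),1); cv2.putText(c,str(x0+i),(i*k,16),0,.35,(0,255,255))
    for i in range(0,h,10):
        cv2.line(c,(0,i*k),(6,i*k),(0,255,255),1); cv2.putText(c,str(y0+i),(8,i*k+4),0,.35,(0,255,255))
    cv2.imwrite(f"pics/{name}.png",c)
E
python3 - <<'E'
from h import *
crop("top","top0c",304,218,90,90,6,cv2.imread("pics/top0.png")[:,:,::-1])
crop("side","side0c",208,200,90,90,6,cv2.imread("pics/side0.png")[:,:,::-1])
E
```

```text
(no output)
```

View pics/top0c.png

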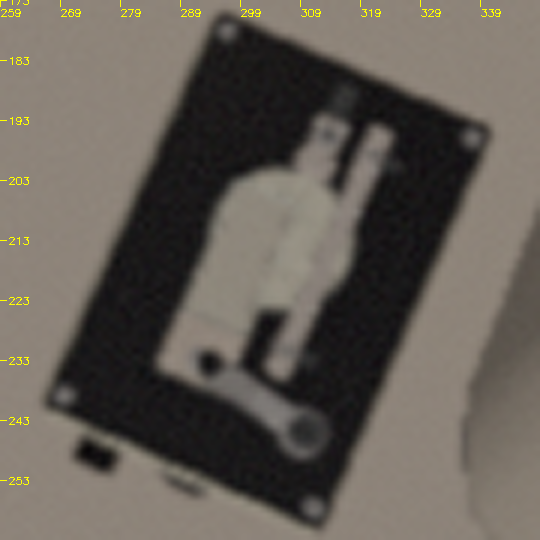

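View pics/side0c.png

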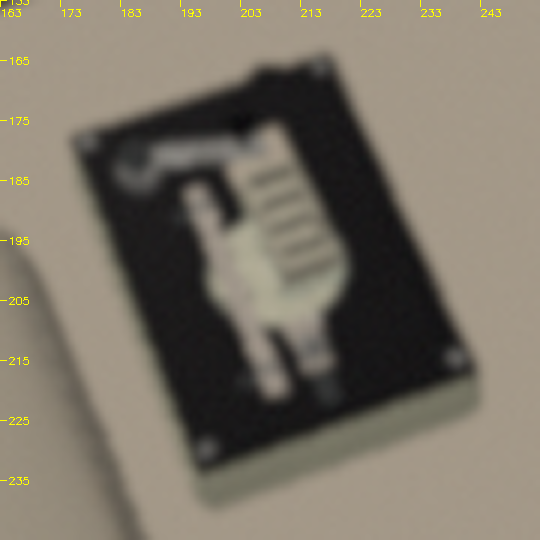

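```bash
cat >> h.py <<'E'
def pc(x0,y0,k,p): return np.array([x0,y0])+(np.array(p,float)+.5)/k-.5
E
python3 - <<'E'
from h import *
C=np.array([[-58,84],[58,84],[58,-84],[-58,-84]]) # FL FR NR NL
t=pc(259,173,6,[[222,12],[490,130],[322,526],[46,404]])
s=pc(163,155,6,[[480,372],[195,470],[70,135],[330,55]])
for n,uv in(("top",t),("side",s)):
    W=np.array([unproj(n,u,42)[:2] for u in uv])
    print(n,W.round(1).tolist(), [np.linalg.norm(W[i]-W[(i+1)%4]).round(1) for i in range(4)])
    def f(p): 
        R=Ro.from_rotvec([0,0,p[2]]).as_matrix()[:2,:2]; return ((C@R.T+p[:2])-W).ravel()
    r=least_squares(f,[W.mean(0)[0],W.mean(0)[1],-1.2]); print(r.x, np.degrees(r.x[2]),r.fun.round(1))
E
```

```text
top [[603.7, -295.9], [561.3, -396.0], [414.2, -335.3], [455.4, -233.6]] [np.float64(108.7), np.float64(159.2), np.float64(109.8), np.float64(160.8)]
[ 508.63219026 -315.18632092   -1.96441725] -112.55281774993776 [ 4.8  2.   2.6 -5.  -5.4 -1.2 -2.1  4.2]
side [[604.6, -295.6], [559.2, -397.4], [410.4, -334.2], [455.0, -233.5]] [np.float64(111.5), np.float64(161.7), np.float64(110.1), np.float64(162.0)]
[ 507.32014109 -315.16532457   -1.97491983] -113.15457134350623 [ 2.8  0.7  2.5 -4.1 -3.2 -1.3 -2.1  4.7]
```

```bash
cat >> h.py <<'E'
S0=np.array([508.,-315.2]); YAW=np.radians(-112.85)
RS=Ro.from_rotvec([0,0,YAW]).as_matrix()
def s2w(p): p=np.array(p,float); return RS@p+np.r_[S0,0]
def w2s(p): return RS.T@(np.array(p,float)-np.r_[S0,0])
def rect(n,z,name,im=None,k=4,x=(-64,64),y=(-95,95),gain=1.0):
    # stage-frame orthographic view at stage height z; +y up, +x right
    if im is None: im=ctrl.get_image(n)
    xs=np.arange(x[0],x[1],1/k); ys=np.arange(y[1],y[0],-1/k)
    X,Y=np.meshgrid(xs,ys); P=np.stack([X.ravel(),Y.ravel(),np.full(X.size,z)],1)@RS.T+np.r_[S0,0]
    uv=proj(n,P).astype(np.float32).reshape(X.shape+(2,))
    o=cv2.remap(im[:,:,::-1].copy(),uv[...,0],uv[...,1],cv2.INTER_CUBIC)
    o=np.clip(o*gain,0,255).astype(np.uint8)
    for g in range(int(np.ceil(x[0]/10)*10),x[1],10):
        c=int((g-x[0])*k); cv2.line(o,(c,0),(c,6 if g else 15),(0,255,255),1); cv2.putText(o,str(g),(c,16),0,.35,(0,255,255))
    for g in range(int(np.ceil(y[0]/10)*10),y[1],10):
        r=int((y[1]-g)*k); cv2.line(o,(0,r),(6,r),(0,255,255),1); cv2.putText(o,str(g),(8,r+4),0,.35,(0,255,255))
    cv2.imwrite(f"pics/{name}.png",o)
E
python3 - <<'E'
from h import *
a=cv2.imread("pics/top0.png")[:,:,::-1];b=cv2.imread("pics/side0.png")[:,:,::-1]
rect("top",45,"r_top45",a,k=5,x=(-55,65),y=(-75,75),gain=1.3)
rect("side",45,"r_side45",b,k=5,x=(-55,65),y=(-75,75),gain=1.3)
c=[im for im in(cv2.imread("pics/r_top45.png"),cv2.imread("pics/r_side45.png"))]
for i,im in enumerate(c): print(im.shape)
o=ctrl.get_obs(); R=Ro.from_rotvec(o['orientation']).as_matrix(); print(R.round(3)); print((RS.T@R).round(3))
for uv in([345,250],[345,225],[390,125]): print([unproj("top",uv,z).round(0) for z in(0,150)])
for uv in([190,290],[160,190]): print([unproj("side",uv,z).round(0) for z in(0,150,200)])
E
```

```text
(750, 600, 3)
(750, 600, 3)
[[ 0.428 -0.001  0.904]
 [-0.904  0.001  0.428]
 [-0.001 -1.     0.   ]]
[[ 0.666 -0.001 -0.746]
 [ 0.746 -0.001  0.666]
 [-0.001 -1.     0.   ]]
[array([ 438., -414.,    0.]), array([ 439., -387.,  150.])]
[array([ 496., -414.,    0.]), array([ 487., -387.,  150.])]
[array([ 737., -520.,    0.]), array([ 688., -475.,  150.])]
[array([ 634., -483.,    0.]), array([ 685., -502.,  150.]), array([ 703., -509.,  200.])]
[array([ 388., -370.,    0.]), array([ 486., -411.,  150.]), array([ 519., -424.,  200.])]
```

View pics/r_top45.png

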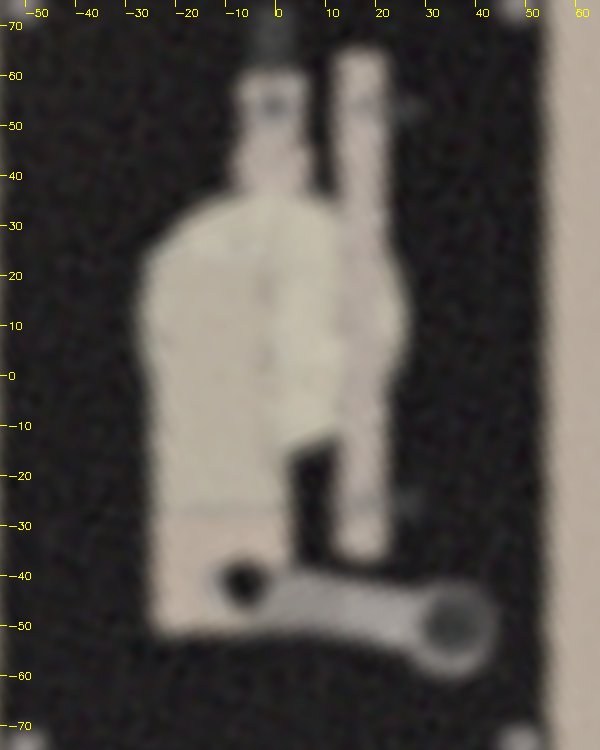

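View pics/r_side45.png

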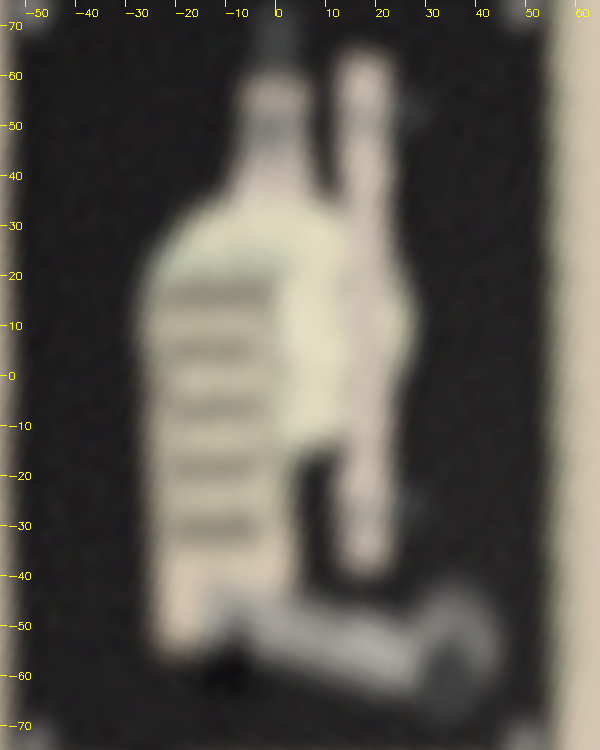

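```bash
python3 - <<'E'
from h import *
for n,x0,y0,p in(("top",259,173,(209,362)),("side",163,155,(243,120))):
    u=pc(x0,y0,6,p)
    for z in(60,68,76):
        s=w2s(unproj(n,u,z)); d=s[:2]-[35,-51]; print(n,z,s.round(1),np.hypot(*d).round(1),(np.arctan2(d[1],d[0])%6.283-np.radians(145.56)).round(3))
for f in(.33,.38,.43,.0,1.0):
    a=np.radians(145.56)+f; P=np.array([35+42*np.cos(a),-51+42*np.sin(a),68]); print(f,P.round(1))
    Q=s2w(P); T=s2w(P+[0,0,8]); print(Q.round(1), [((proj(n,T)[0]-[x,y]+.5)*6-.5).round(0) for n,x,y in(("top",259,173),("side",163,155))])
# boss
for n,p in(("top",(306,431)),("side",(136,168))):
    x0,y0=(259,173) if n=="top" else (163,155); print(n,w2s(unproj(n,pc(x0,y0,6,p),57)).round(1))
E
```

```text
top 60 [ -7.  -42.2  60. ] 43.0 0.395
top 68 [ -7.3 -42.7  68. ] 43.1 0.406
top 76 [ -7.6 -43.1  76. ] 43.3 0.417
side 60 [ -8.5 -50.2  60. ] 43.5 0.584
side 68 [ -7.4 -44.5  68. ] 42.8 0.45
side 76 [ -6.2 -38.8  76. ] 43.0 0.314
0.33 [ -5.5 -39.8  68. ]
[ 473.5 -294.7   68. ] [array([218., 356.]), array([240., 119.])]
0.38 [ -6.  -41.8  68. ]
[ 471.8 -293.5   68. ] [array([215., 361.]), array([240., 114.])]
0.43 [ -6.4 -43.8  68. ]
[ 470.1 -292.3   68. ] [array([211., 365.]), array([239., 110.])]
0.0 [  0.4 -27.2  68. ]
[ 482.8 -305.    68. ] [array([248., 331.]), array([236., 148.])]
1.0 [ -3.7 -67.3  68. ]
[ 447.4 -285.6   68. ] [array([191., 429.]), array([213.,  67.])]
top [ 34.8 -50.3  57. ]
side [ 37.  -46.5  57. ]
```

```bash
cat >> h.py <<'E'
def D(targets,base=None):
    """targets: list of (stage xyz, jaw angle deg in stage). prints tool-frame delta cm & wy from the measured pose"""
    o=ctrl.get_obs(); p=o['ee_pos']; R=Ro.from_rotvec(o['orientation']).as_matrix()
    j=RS.T@R[:,0]; a0=np.degrees(np.arctan2(j[1],j[0]))
    print('t',round(float(o['t']),2),'stage',w2s(p).round(2),'jaw',a0.round(2),'tilt',R[:,1].round(4),'F',(RS.T@o['ft_force']).round(2),'w',round(float(o['width']),1))
    for s,a in targets:
        d=R.T@(s2w(s)-p)/10; w=np.radians(((a-a0)+180)%360-180); print(s,a,'d',d.round(3),'w',R.T@np.array([0,0,w]).round(3))
E
python3 - <<'E'
from h import *
print(unproj("top",[390,295],0),unproj("top",[400,275],150))
a=w2s([320,-400,330]);print(a)
D([(a,48),(w2s([420,-320,330]),80),((-6.3,-42.3,120),80)])
E
```

```text
[ 341.43104235 -514.05554798    0.        ] [ 395.36385563 -489.3773629   150.        ]
[ 151.14943282 -140.31710145  330.        ]
t 0.1 stage [ 322.85 -124.8   222.  ] jaw 48.22 tilt [-6.0e-04  1.3e-03 -1.0e+00] F [-0.01  0.07  0.81] w 87.8
[ 151.14943282 -140.31710145  330.        ] 48 d [-12.612 -10.783  11.771] w [ 5.50211201e-06  3.99999621e-03 -1.55700053e-07]
[ 38.59547084 -79.2302318  330.        ] 80 d [-15.555 -10.778  24.234] w [-7.63418042e-04 -5.54999475e-01  2.16033823e-05]
(-6.3, -42.3, 120) 80 d [-15.764  10.222  30.042] w [-7.63418042e-04 -5.54999475e-01  2.16033823e-05]
```

carry_out(delta_pos=[[-3,-4,3],[-6,-7.5,5],[-9,-10.8,8],[-12.6,-10.8,11.8],[-12.6,-10.8,11.8],[-13.5,-10.8,15.5],[-14.5,-10.8,19],[-15.5,-10.8,23],[-15.7,-8,26],[-15.7,-5,29],[-15.7,-2,30],[-15.7,1,30]], rotation=[[0,0,0],[0,0,0],[0,0,0],[0,0,0],[0,0,0],[0,-0.1,0],[0,-0.2,0],[0,-0.3,0],[0,-0.4,0],[0,-0.5,0],[0,-0.55,0],[0,-0.55,0]], hand=130)

```text
t: 1.1
ee_pos: [473.8, -292.8, 211.3]
orientation: [-1.524, 0.447, -0.449]
ft_force: [-0.2, 0.1, 0.2]
width: 42.9
```

```bash
python3 - <<'E'
from h import *
D([((-6.3,-42.3,120),80),((-6.3,-42.3,90),80),((-6.3,-42.3,61),80)])
E
```

```text
t 1.1 stage [ -7.4  -40.24 211.31] jaw 80.07 tilt [ 1.1e-03 -2.0e-04 -1.0e+00] F [-0.05 -0.23  0.17] w 42.9
(-6.3, -42.3, 120) 80 d [-0.193  9.131 -0.148] w [-1.02238595e-06  9.99999380e-04 -4.40783447e-07]
(-6.3, -42.3, 90) 80 d [-0.196 12.131 -0.149] w [-1.02238595e-06  9.99999380e-04 -4.40783447e-07]
(-6.3, -42.3, 61) 80 d [-0.199 15.031 -0.15 ] w [-1.02238595e-06  9.99999380e-04 -4.40783447e-07]
```

carry_out(delta_pos=[[-0.1,4,-0.1],[-0.2,8,-0.15],[-0.2,11.5,-0.15],[-0.2,12.0,-0.15],[-0.2,12.0,-0.15]], rotation=[[0,0,0],[0,0,0],[0,0,0],[0,0,0],[0,0,0]])

```text
t: 1.52
ee_pos: [467.5, -293.4, 90.6]
orientation: [-1.521, 0.457, -0.448]
ft_force: [1.3, -1.5, -0.1]
width: 42.8
```

```bash
python3 - <<'E'
from h import *
D([((-6.3,-42.3,60.5),80)])
a=ctrl.get_image("top");b=ctrl.get_image("side")
crop("top","t1",300,225,100,100,6,a);crop("side","s1",205,185,100,100,6,b)
T=w2s(ctrl.get_obs()['ee_pos']); 
for n in("top","side"): print(proj(n,ctrl.get_obs()['ee_pos']))
E
```

```text
t 1.52 stage [ -4.35 -45.73  90.64] jaw 79.74 tilt [-0.0046  0.003  -1.    ] F [ 0.84  1.8  -0.1 ] w 42.8
(-6.3, -42.3, 60.5) 80 d [0.319 3.012 0.253] w [-2.75464161e-05 -4.99992412e-03 -1.34306134e-08]
[[295.59894185 233.27335274]]
[[200.73583358 169.00394559]]
```

View pics/t1.png

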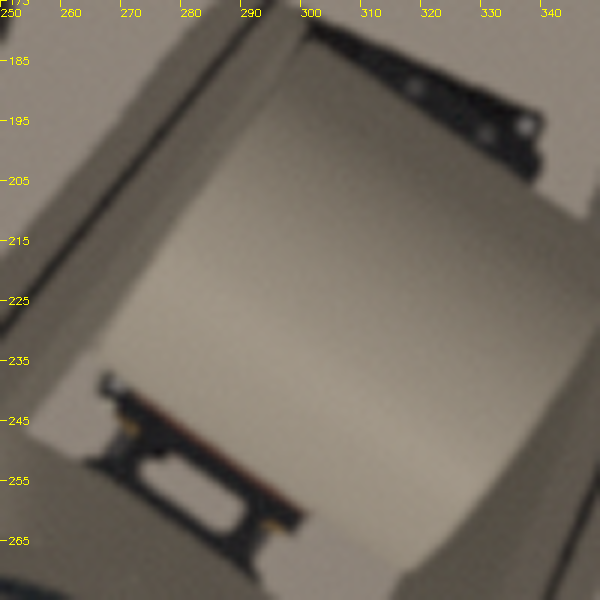

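View pics/s1.png

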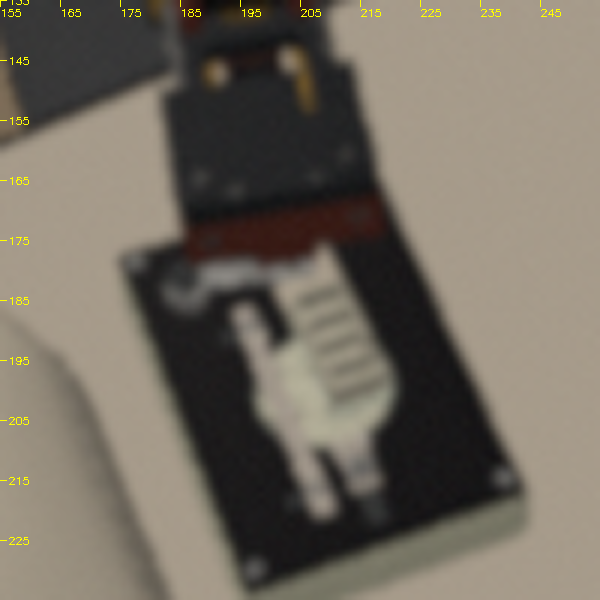

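carry_out(delta_pos=[[0,0,0],[0,0,0]], rotation=[[0,0,0],[0,0,0]])

```text
t: 1.78
ee_pos: [470.5, -295.4, 95.0]
orientation: [-1.524, 0.45, -0.456]
ft_force: [0.1, -0.4, -0.5]
width: 43.3
```

```bash
python3 - <<'E'
from h import *
D([((-6.3,-42.3,60.5),80)])
E
```

```text
t 1.78 stage [ -3.68 -42.28  94.97] jaw 79.73 tilt [ 0.0034 -0.0022 -1.    ] F [ 0.34  0.24 -0.47] w 43.3
(-6.3, -42.3, 60.5) 80 d [-0.063  3.447  0.258] w [ 2.02820647e-05 -4.99995886e-03 -5.50379468e-08]
```

carry_out(delta_pos=[[0,0,0],[0,0,0],[0,0,0]], rotation=[[0,0,0],[0,0,0],[0,0,0]])

```text
t: 2.03
ee_pos: [469.4, -294.7, 93.5]
orientation: [-1.523, 0.452, -0.454]
ft_force: [0.1, -0.2, 0.0]
width: 43.2
```

```bash
python3 - <<'E'
from h import *
D([((-6.3,-42.3,60.5),80)])
E
```

```text
t 2.03 stage [ -3.92 -43.52  93.47] jaw 79.73 tilt [ 1.1e-03 -7.0e-04 -1.0e+00] F [0.17 0.21 0.04] w 43.2
(-6.3, -42.3, 60.5) 80 d [0.074 3.298 0.256] w [ 6.43713787e-06 -4.99999586e-03  2.18683075e-08]
```

carry_out(delta_pos=[[0,0.6,0.1],[0,1.3,0.2],[0.05,2.0,0.25],[0.05,2.6,0.25],[0.05,3.0,0.25],[0.05,3.2,0.25],[0.05,3.25,0.25],[0.05,3.25,0.25],[0.05,3.25,0.25],[0.05,3.25,0.25]], rotation=[[0,0,0],[0,0,0],[0,0,0],[0,0,0],[0,0,0],[0,0,0],[0,0,0],[0,0,0],[0,0,0],[0,0,0]])

```text
t: 2.87
ee_pos: [471.1, -292.8, 60.4]
orientation: [-1.523, 0.453, -0.453]
ft_force: [-0.3, 0.3, 1.1]
width: 42.7
```

```bash
python3 - <<'E'
from h import *
D([((-6.3,-42.3,60),80)])
crop("side","s2",205,175,80,80,7)
E
```

```text
t 2.87 stage [ -6.31 -42.75  60.43] jaw 79.73 tilt [ 4.e-04 -3.e-04 -1.e+00] F [-0.18 -0.43  1.09] w 42.7
(-6.3, -42.3, 60) 80 d [0.045 0.043 0.007] w [ 2.40275181e-06 -4.99999942e-03  5.50875349e-08]
```

View pics/s2.png

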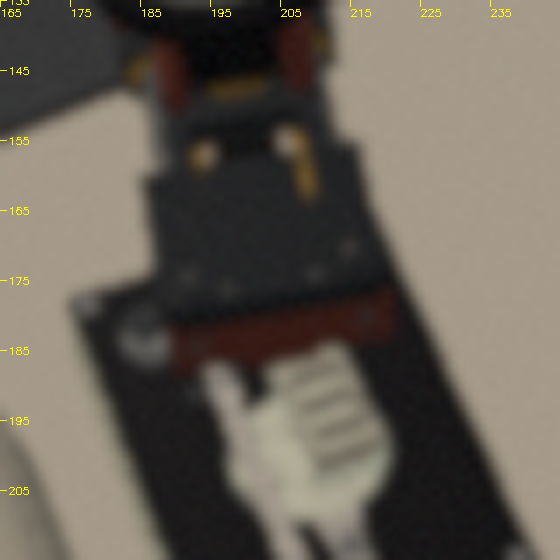

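carry_out(delta_pos=[[0,0,0],[0,0,0],[0,0,0],[0,0,0],[0,0,0],[0,0,0]], rotation=[[0,0,0],[0,0,0],[0,0,0],[0,0,0],[0,0,0],[0,0,0]], hand=255)

```text
t: 3.42
ee_pos: [470.8, -292.5, 60.2]
orientation: [-1.523, 0.453, -0.453]
ft_force: [-0.8, 1.1, 0.4]
width: 9.2
```

```bash
python3 - <<'E'
from h import *
D([((-6.3,-42.3,60),80)])
E
```

```text
t 3.42 stage [ -6.44 -43.12  60.17] jaw 79.73 tilt [-3.e-04  3.e-04 -1.e+00] F [-0.72 -1.18  0.41] w 9.2
(-6.3, -42.3, 60) 80 d [0.083 0.017 0.001] w [-1.82311132e-06 -4.99999966e-03  3.31871513e-07]
```

carry_out(delta_pos=[[0,-0.1,0],[0,-0.2,0],[0,-0.3,0],[0,-0.4,0],[0,-0.5,0],[0,-0.5,0],[0,-0.5,0]], rotation=[[0,0,0],[0,0,0],[0,0,0],[0,0,0],[0,0,0],[0,0,0],[0,0,0]])

```text
t: 4.0
ee_pos: [469.4, -292.9, 64.0]
orientation: [-1.523, 0.455, -0.451]
ft_force: [-3.6, -6.7, -12.4]
width: 8.7
```

```bash
python3 - <<'E'
from h import *
D([])
E
```

```text
t 4.0 stage [ -5.56 -44.23  64.03] jaw 79.75 tilt [-2.6e-03  3.0e-04 -1.0e+00] F [  7.58  -0.73 -12.44] w 8.7
```

carry_out(delta_pos=[[0,0,-0.07],[0,0,-0.15],[0,0,-0.15],[0,0,-0.15]], rotation=[[0,0,0],[0,0,0],[0,0,0],[0,0,0]])

```text
t: 4.33
ee_pos: [469.3, -293.3, 64.6]
orientation: [-1.522, 0.454, -0.451]
ft_force: [-1.7, -0.7, -10.6]
width: 9.1
```

```bash
python3 - <<'E'
from h import *
D([])
print(ctrl.get_obs()['moment'])
rect("side",45,"s3",k=5,x=(-55,65),y=(-75,75),gain=1.3)
E
```

```text
t 4.33 stage [ -5.11 -44.17  64.59] jaw 79.74 tilt [-0.0017  0.0011 -1.    ] F [  1.33  -1.31 -10.64] w 9.1
[0.01261216 0.17663359 0.01527789]
```

View pics/s3.png

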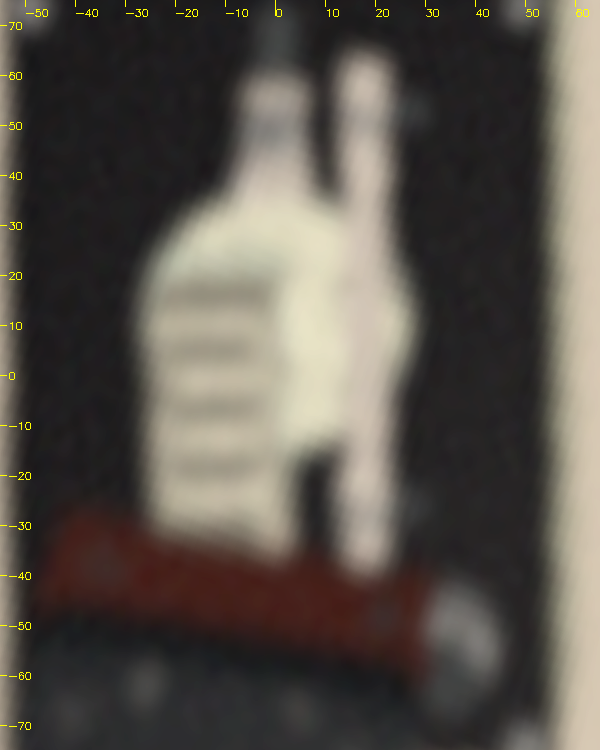

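carry_out(delta_pos=[[-0.2,0,0],[-0.41,0,-0.02],[-0.61,0,-0.05],[-0.81,0,-0.08],[-1.0,0,-0.13],[-1.2,0,-0.18],[-1.4,0,-0.25],[-1.58,0,-0.32],[-1.77,0,-0.41],[-1.95,0,-0.5],[-2.13,0,-0.6],[-2.3,0,-0.71]], rotation=[[0,-0.05,0],[0,-0.1,0],[0,-0.15,0],[0,-0.2,0],[0,-0.25,0],[0,-0.3,0],[0,-0.35,0],[0,-0.4,0],[0,-0.45,0],[0,-0.5,0],[0,-0.55,0],[0,-0.6,0]])

```text
t: 5.38
ee_pos: [447.1, -287.0, 65.2]
orientation: [-1.57, -0.019, 0.019]
ft_force: [0.3, 0.5, -9.8]
width: 8.7
```

carry_out(delta_pos=[[0,0,0],[0,0,0],[0,0,0]], rotation=[[0,0,0],[0,0,0],[0,0,0]])

```text
t: 5.63
ee_pos: [446.8, -286.9, 65.1]
orientation: [-1.57, -0.016, 0.017]
ft_force: [-0.8, 1.8, -8.4]
width: 8.9
```

```bash
python3 - <<'E'
from h import *
D([])
rect("side",45,"s4",k=5,x=(-55,65),y=(-75,75),gain=1.3)
E
```

```text
t 5.63 stage [ -2.31 -67.42  65.11] jaw 114.03 tilt [-6.e-04  6.e-04 -1.e+00] F [-1.36 -1.41 -8.4 ] w 8.9
```

View pics/s4.png

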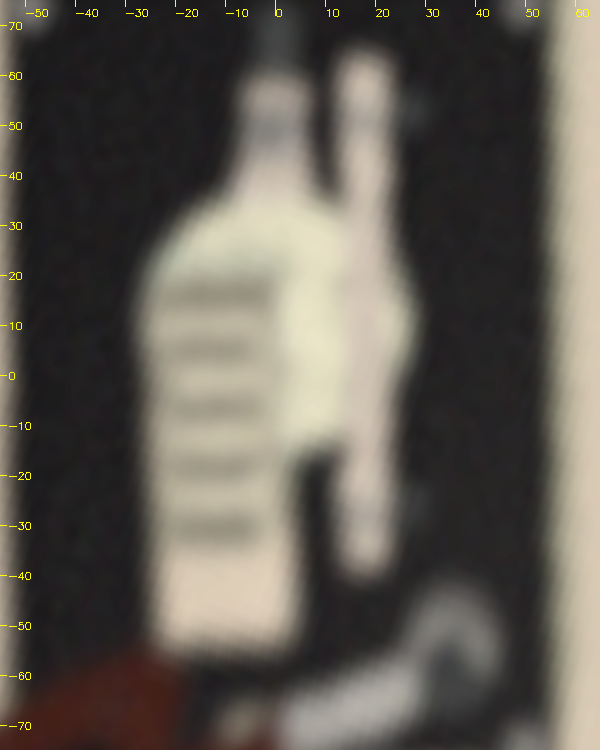

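carry_out(delta_pos=[[0,0.1,0.02],[0,0.2,0.05],[0,0.3,0.08],[0,0.4,0.12],[0,0.5,0.15],[0,0.6,0.18],[0,0.7,0.2],[0,0.72,0.2],[0,0.72,0.2]], rotation=[[0,0,0],[0,0,0],[0,0,0],[0,0,0],[0,0,0],[0,0,0],[0,0,0],[0,0,0],[0,0,0]])

```text
t: 6.43
ee_pos: [447.5, -284.7, 59.0]
orientation: [-1.57, -0.018, 0.016]
ft_force: [-0.3, 9.1, 4.5]
width: 8.5
```

```bash
python3 - <<'E'
from h import *
D([])
E
```

```text
t 6.43 stage [ -4.6  -67.59  58.96] jaw 114.08 tilt [ 9.e-04  4.e-04 -1.e+00] F [-8.29 -3.77  4.49] w 8.5
```

carry_out(delta_pos=[[0,-0.05,-0.05],[0,-0.1,-0.1],[0,-0.1,-0.1]], rotation=[[0,0,0],[0,0,0],[0,0,0]])

```text
t: 6.68
ee_pos: [447.4, -285.1, 59.9]
orientation: [-1.569, -0.017, 0.016]
ft_force: [0.5, 10.4, 3.7]
width: 8.6
```

carry_out(delta_pos=[[0,0,0],[0,0,0],[0,0,0],[0,-1,0],[0,-2.5,0],[0,-4,0],[0,-5,0],[0,-5,0]], rotation=[[0,0,0],[0,0,0],[0,0,0],[0,0,0],[0,0,0],[0,0,0],[0,0,0],[0,0,0]], hand=170)

```text
t: 7.35
ee_pos: [448.4, -287.5, 111.6]
orientation: [-1.574, -0.02, 0.014]
ft_force: [0.1, 0.1, 0.4]
width: 28.9
```

```bash
python3 - <<'E'
from h import *
D([((-30,11,110),90),((-34,11,110),90)])
E
```

```text
t 7.35 stage [ -2.41 -65.66 111.61] jaw 114.1 tilt [ 0.004  -0.0028 -1.    ] F [-0.13  0.04  0.42] w 28.9
(-30, 11, 110) 90 d [ 8.123  0.194 -0.611] w [-0.00164326  0.42099508  0.00120216]
(-34, 11, 110) 90 d [ 8.287  0.194 -0.246] w [-0.00164326  0.42099508  0.00120216]
```

```bash
python3 - <<'E'
from h import *
D([((-42,-5,110),90),((-42,-5,60),90)])
rect("side",45,"s5",k=5,x=(-55,65),y=(-75,75),gain=1.3)
E
```

```text
t 7.35 stage [ -2.41 -65.66 111.61] jaw 114.1 tilt [ 0.004  -0.0028 -1.    ] F [-0.13  0.04  0.42] w 28.9
(-42, -5, 110) 90 d [7.153 0.185 1.138] w [-0.00164326  0.42099508  0.00120216]
(-42, -5, 60) 90 d [7.133 5.185 1.152] w [-0.00164326  0.42099508  0.00120216]
```

View pics/s5.png

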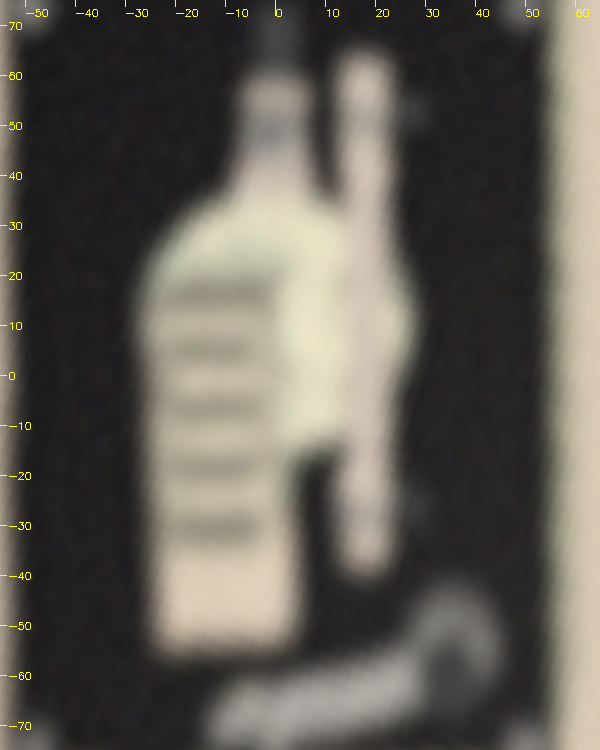

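carry_out(delta_pos=[[1,0,0.2],[2.5,0,0.4],[4.5,0,0.8],[6,0,1.1],[7.1,0.2,1.15],[7.1,1.5,1.15],[7.1,3.0,1.15],[7.1,4.2,1.15],[7.1,5.1,1.15],[7.1,5.1,1.15],[7.1,5.1,1.15],[7.1,5.1,1.15]], rotation=[[0,0.06,0],[0,0.12,0],[0,0.2,0],[0,0.3,0],[0,0.38,0],[0,0.42,0],[0,0.42,0],[0,0.42,0],[0,0.42,0],[0,0.42,0],[0,0.42,0],[0,0.42,0]], hand=255)

```text
t: 8.4
ee_pos: [517.9, -273.5, 58.3]
orientation: [-1.548, 0.312, -0.313]
ft_force: [0.0, 0.6, 0.8]
width: 0.6
```

```bash
python3 - <<'E'
from h import *
D([((-42,-5,46.5),90)])
E
```

```text
t 8.4 stage [-42.28  -7.13  58.29] jaw 90.04 tilt [ 4.e-04 -2.e-04 -1.e+00] F [-0.53 -0.2   0.83] w 0.6
(-42, -5, 46.5) 90 d [ 0.212  1.179 -0.028] w [-4.64028599e-07  9.99999890e-04  6.93472556e-08]
```

carry_out(delta_pos=[[0.1,0.5,0],[0.2,0.9,0],[0.2,1.1,0],[0.2,1.18,0],[0.2,1.18,-0.2],[0.2,1.18,-0.4],[0.2,1.18,-0.6],[0.2,1.18,-0.7],[0.2,1.18,-0.7],[0.2,1.18,-0.7]], rotation=[[0,0,0],[0,0,0],[0,0,0],[0,0,0],[0,0,0],[0,0,0],[0,0,0],[0,0,0],[0,0,0],[0,0,0]])

```text
t: 9.23
ee_pos: [516.8, -280.6, 46.3]
orientation: [-1.548, 0.312, -0.312]
ft_force: [0.1, 0.2, 0.1]
width: 0.4
```

```bash
python3 - <<'E'
from h import *
D([])
rect("side",50,"s6",k=5,x=(-75,45),y=(-75,75),gain=1.3)
E
```

```text
t 9.23 stage [-35.29  -5.37  46.27] jaw 90.03 tilt [ 1.e-04 -1.e-04 -1.e+00] F [-0.2   0.02  0.13] w 0.4
```

View pics/s6.png

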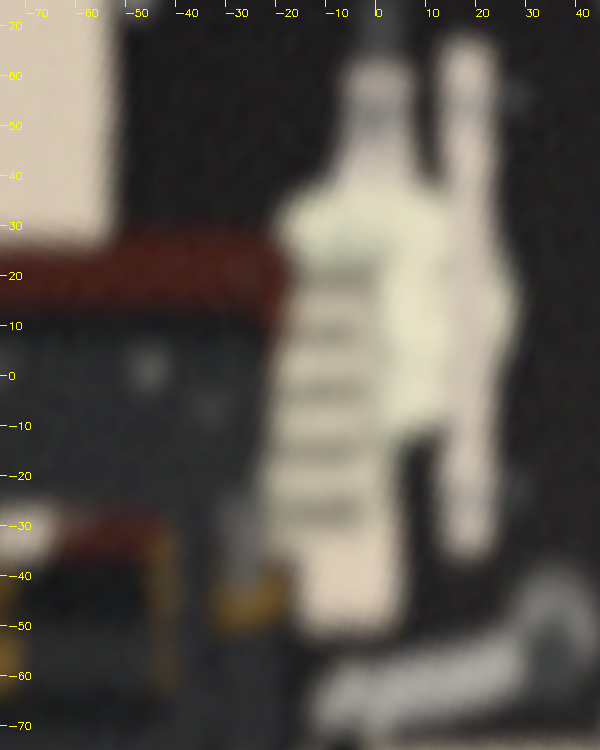

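carry_out(delta_pos=[[0,0,-0.1],[0,0,-0.2],[0,0,-0.3],[0,0,-0.4],[0,0,-0.5],[0,0,-0.6],[0,0,-0.7],[0,0,-0.8],[0,0,-0.8]], rotation=[[0,0,0],[0,0,0],[0,0,0],[0,0,0],[0,0,0],[0,0,0],[0,0,0],[0,0,0],[0,0,0]])

```text
t: 10.03
ee_pos: [513.6, -288.0, 46.2]
orientation: [-1.548, 0.312, -0.312]
ft_force: [-0.1, 0.1, -0.5]
width: 0.5
```

```bash
python3 - <<'E'
from h import *
D([])
rect("side",50,"s7",k=5,x=(-75,45),y=(-75,75),gain=1.3)
E
```

```text
t 10.03 stage [-27.24  -5.41  46.17] jaw 90.04 tilt [-0. -0. -1.] F [-0.03 -0.1  -0.52] w 0.5
```

View pics/s7.png

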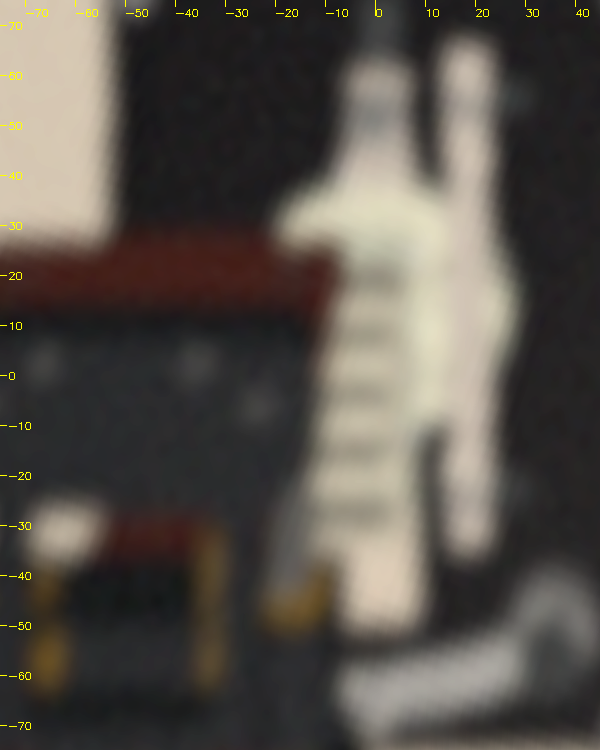

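carry_out(delta_pos=[[0,0,-0.05],[0,0,-0.1],[0,0,-0.15],[0,0,-0.2],[0,0,-0.22],[0,0,-0.22]], rotation=[[0,0,0],[0,0,0],[0,0,0],[0,0,0],[0,0,0],[0,0,0]])

```text
t: 10.58
ee_pos: [512.8, -289.9, 46.2]
orientation: [-1.548, 0.312, -0.312]
ft_force: [-0.6, -0.7, -0.7]
width: 0.7
```

carry_out(delta_pos=[[0,0,-0.03],[0,0,-0.06],[0,0,-0.06]], rotation=[[0,0,0],[0,0,0],[0,0,0]])

```text
t: 10.83
ee_pos: [512.6, -290.4, 46.2]
orientation: [-1.548, 0.312, -0.312]
ft_force: [0.3, 0.2, -0.3]
width: 0.3
```

```bash
python3 - <<'E'
from h import *
D([])
E
```

```text
t 10.83 stage [-24.6   -5.38  46.2 ] jaw 90.05 tilt [ 1.e-04 -0.e+00 -1.e+00] F [-0.33  0.15 -0.3 ] w 0.3
```

carry_out(delta_pos=[[0,0,-0.03],[0,0,-0.06],[0,0,-0.06]], rotation=[[0,0,0],[0,0,0],[0,0,0]])

```text
t: 11.08
ee_pos: [512.3, -291.0, 46.2]
orientation: [-1.548, 0.312, -0.312]
ft_force: [-0.2, -0.1, -0.2]
width: 0.5
```

carry_out(delta_pos=[[0,0,-0.03],[0,0,-0.06],[0,0,-0.06]], rotation=[[0,0,0],[0,0,0],[0,0,0]])

```text
t: 11.33
ee_pos: [512.1, -291.5, 46.2]
orientation: [-1.548, 0.312, -0.312]
ft_force: [-0.0, 0.2, -0.7]
width: 0.4
```

```bash
python3 - <<'E'
from h import *
D([])
rect("side",45,"s8",k=5,x=(-55,65),y=(-75,75),gain=1.3)
E
```

```text
t 11.33 stage [-23.4   -5.39  46.17] jaw 90.05 tilt [-0. -0. -1.] F [-0.17 -0.12 -0.67] w 0.4
```

View pics/s8.png

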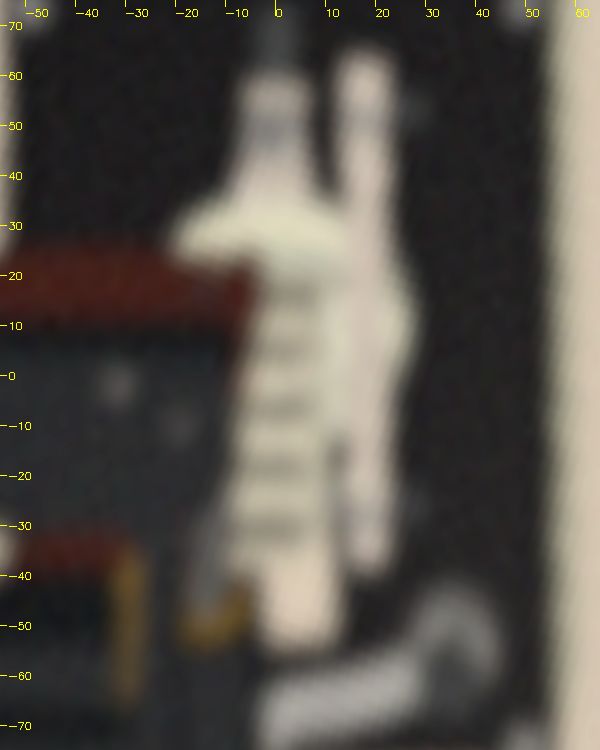

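carry_out(delta_pos=[[0,0,-0.03],[0,0,-0.06],[0,0,-0.06]], rotation=[[0,0,0],[0,0,0],[0,0,0]])

```text
t: 11.63
ee_pos: [511.9, -292.1, 46.2]
orientation: [-1.548, 0.312, -0.312]
ft_force: [0.2, 0.5, -0.0]
width: 0.4
```

carry_out(delta_pos=[[0,0,-0.03],[0,0,-0.03],[0,0,-0.03]], rotation=[[0,0,0],[0,0,0],[0,0,0]])

```text
t: 11.88
ee_pos: [511.8, -292.4, 46.2]
orientation: [-1.548, 0.312, -0.312]
ft_force: [-0.4, 0.0, 0.1]
width: 0.7
```

```bash
python3 - <<'E'
from h import *
D([])
E
```

```text
t 11.88 stage [-22.51  -5.39  46.19] jaw 90.05 tilt [ 0. -0. -1.] F [ 0.14 -0.36  0.08] w 0.7
```

carry_out(delta_pos=[[0,0,-0.03],[0,0,-0.05],[0,0,-0.05]], rotation=[[0,0,0],[0,0,0],[0,0,0]])

```text
t: 12.13
ee_pos: [511.6, -292.8, 46.2]
orientation: [-1.548, 0.312, -0.312]
ft_force: [-0.0, 0.3, 0.3]
width: 0.2
```

carry_out(delta_pos=[[0,0,-0.03],[0,0,-0.05],[0,0,-0.05]], rotation=[[0,0,0],[0,0,0],[0,0,0]])

```text
t: 12.38
ee_pos: [511.4, -293.3, 46.2]
orientation: [-1.548, 0.312, -0.312]
ft_force: [0.4, 0.6, 0.4]
width: 0.1
```

```bash
python3 - <<'E'
from h import *
D([])
E
```

```text
t 12.38 stage [-21.5   -5.41  46.17] jaw 90.05 tilt [-0.  0. -1.] F [-0.76  0.16  0.43] w 0.1
```

carry_out(delta_pos=[[0,0,-0.03],[0,0,-0.03],[0,0,-0.03]], rotation=[[0,0,0],[0,0,0],[0,0,0]])

```text
t: 12.63
ee_pos: [511.3, -293.6, 46.2]
orientation: [-1.548, 0.312, -0.312]
ft_force: [0.7, -0.3, 0.1]
width: 0.5
```

```bash
python3 - <<'E'
from h import *
D([])
rect("side",45,"s9",k=8,x=(-30,40),y=(-65,10),gain=1.3)
E
```

```text
t 12.63 stage [-21.2   -5.38  46.18] jaw 90.05 tilt [-0. -0. -1.] F [0.01 0.81 0.14] w 0.5
```

View pics/s9.png

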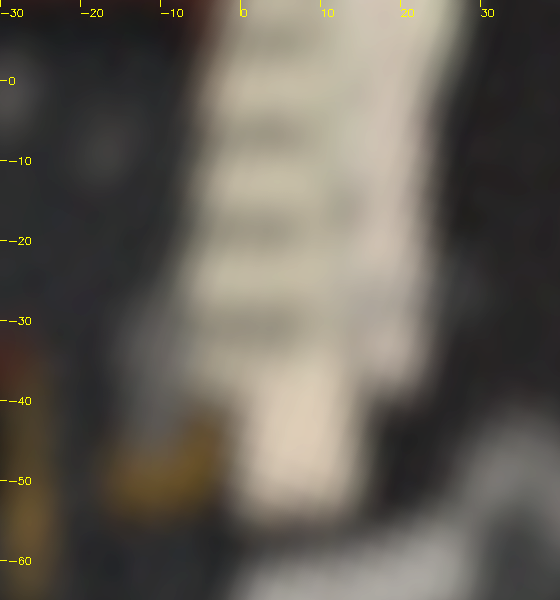

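carry_out(delta_pos=[[0,0,-0.03],[0,0,-0.04],[0,0,-0.04]], rotation=[[0,0,0],[0,0,0],[0,0,0]])

```text
t: 12.93
ee_pos: [511.1, -293.8, 46.2]
orientation: [-1.548, 0.312, -0.312]
ft_force: [-0.3, 0.6, 0.9]
width: 0.3
```

carry_out(delta_pos=[[0,0,-0.03],[0,0,-0.04],[0,0,-0.04]], rotation=[[0,0,0],[0,0,0],[0,0,0]])

```text
t: 13.18
ee_pos: [511.1, -293.8, 46.2]
orientation: [-1.548, 0.312, -0.312]
ft_force: [1.4, 5.1, 2.6]
width: 0.4
```

```bash
python3 - <<'E'
from h import *
D([])
E
```

```text
t 13.18 stage [-20.88  -5.48  46.21] jaw 90.04 tilt [ 0.e+00  6.e-04 -1.e+00] F [-5.28 -0.68  2.56] w 0.4
```

carry_out(delta_pos=[[0,0,0.1],[0,0,0.3],[0,0,0.5],[0,-0.5,0.5],[0,-1.5,0.5],[0,-2,0.5],[-1,-2,0],[-2,-2,-0.5],[-3,-2,-1.0],[-3.65,-2,-1.25],[-3.65,-2,-1.25],[-3.65,-2,-1.25]], rotation=[[0,0,0],[0,0,0],[0,0,0],[0,0,0],[0,0,0],[0,0,0],[0,0,0],[0,-0.02,0],[0,-0.03,0],[0,-0.05,0],[0,-0.05,0],[0,-0.05,0]])

```text
t: 14.18
ee_pos: [471.7, -291.8, 66.3]
orientation: [-1.553, 0.274, -0.274]
ft_force: [-0.6, -0.1, 0.4]
width: 0.6
```

```bash
python3 - <<'E'
from h import *
D([((-8,-42,46.5),93)])
rect("side",45,"s10",k=5,x=(-55,65),y=(-75,75),gain=1.3)
rect("top",45,"t10",k=5,x=(-55,65),y=(-75,75),gain=1.3)
E
```

```text
t 14.18 stage [ -7.47 -42.49  66.31] jaw 92.83 tilt [-1.e-04  1.e-04 -1.e+00] F [ 0.33 -0.55  0.44] w 0.6
(-8, -42, 46.5) 93 d [0.052 1.981 0.051] w [-3.84102561e-07 -2.99999998e-03  2.92501765e-08]
```

View pics/s10.png

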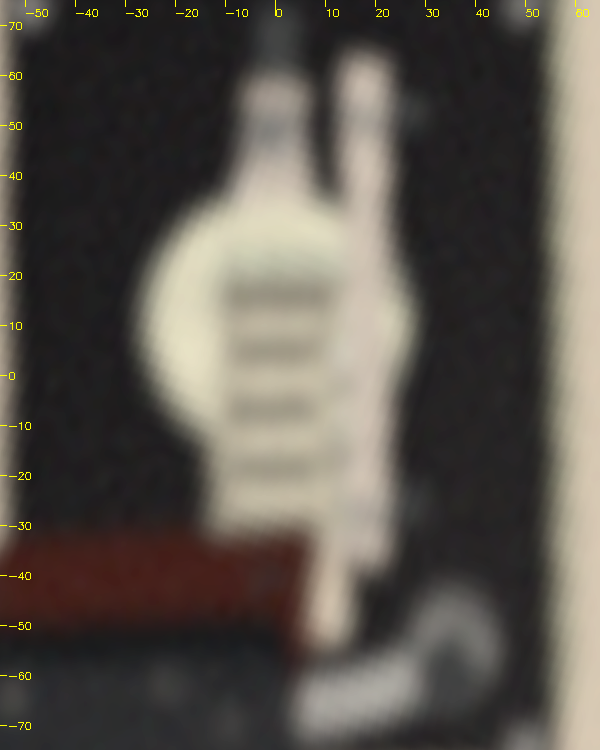

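View pics/t10.png

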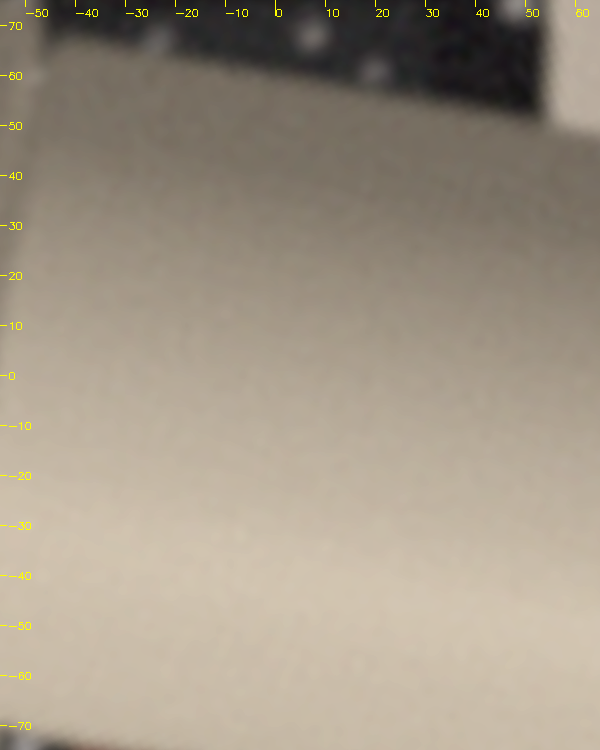

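carry_out(delta_pos=[[0.03,0.6,0.03],[0.05,1.2,0.05],[0.05,1.7,0.05],[0.05,1.95,0.05],[0.05,1.98,0.05],[0.05,1.98,0.05]], rotation=[[0,0,0],[0,0,0],[0,0,0],[0,0,0],[0,0,0],[0,0,0]])

```text
t: 14.78
ee_pos: [473.0, -291.2, 45.9]
orientation: [-1.553, 0.273, -0.272]
ft_force: [-0.4, -0.5, -0.3]
width: 0.5
```

carry_out(delta_pos=[[0.1,0,0],[0.2,0,0],[0.3,0,0],[0.4,0,0],[0.5,0,0],[0.6,0,0],[0.7,0,0],[0.7,0,0]], rotation=[[0,0,0],[0,0,0],[0,0,0],[0,0,0],[0,0,0],[0,0,0],[0,0,0],[0,0,0]])

```text
t: 15.45
ee_pos: [479.9, -293.8, 46.4]
orientation: [-1.554, 0.273, -0.273]
ft_force: [-0.2, 0.4, -0.6]
width: 0.6
```

```bash
python3 - <<'E'
from h import *
D([])
rect("side",45,"s11",k=5,x=(-55,65),y=(-75,75),gain=1.3)
E
```

```text
t 15.45 stage [ -8.8  -34.23  46.42] jaw 92.91 tilt [ 1.e-04 -1.e-04 -1.e+00] F [-0.26 -0.33 -0.58] w 0.6
```

View pics/s11.png

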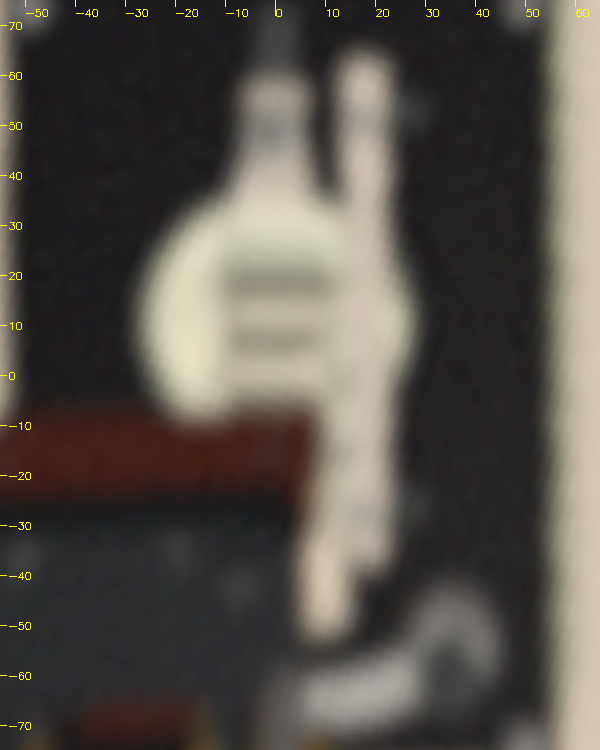

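carry_out(delta_pos=[[0.08,0,0],[0.16,0,-0.01],[0.24,0,-0.01],[0.32,0,-0.02],[0.4,0,-0.02],[0.4,0,-0.02]], rotation=[[0,0,0],[0,0,0],[0,0,0],[0,0,0],[0,0,0],[0,0,0]])

```text
t: 16.0
ee_pos: [483.6, -295.4, 46.4]
orientation: [-1.554, 0.273, -0.273]
ft_force: [-1.0, -0.5, -0.1]
width: 0.2
```

```bash
python3 - <<'E'
from h import *
D([])
rect("side",45,"s12",k=8,x=(-35,35),y=(-15,60),gain=1.3)
E
```

```text
t 16.0 stage [ -8.77 -30.17  46.4 ] jaw 92.92 tilt [ 2.e-04 -1.e-04 -1.e+00] F [ 0.82 -0.71 -0.11] w 0.2
```

View pics/s12.png

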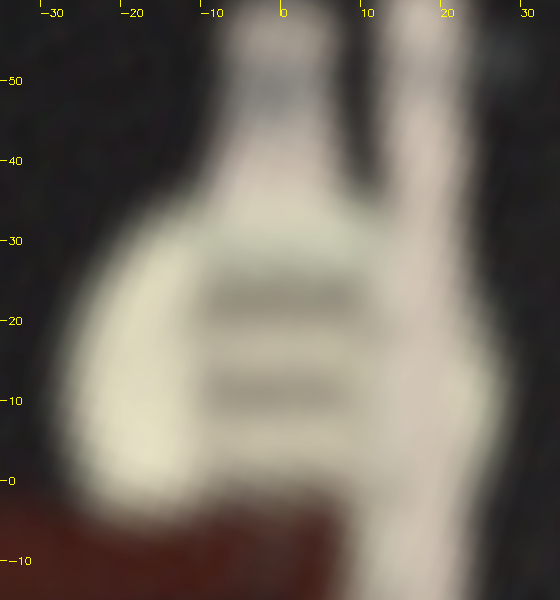

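carry_out(delta_pos=[[0.06,0,0],[0.12,0,-0.01],[0.18,0,-0.01],[0.2,0,-0.01],[0.2,0,-0.01]], rotation=[[0,0,0],[0,0,0],[0,0,0],[0,0,0],[0,0,0]])

```text
t: 16.47
ee_pos: [485.3, -296.1, 46.4]
orientation: [-1.554, 0.273, -0.273]
ft_force: [-0.2, -0.1, -0.4]
width: 0.3
```

carry_out(delta_pos=[[0.04,0,0],[0.08,0,0],[0.1,0,0],[0.1,0,0]], rotation=[[0,0,0],[0,0,0],[0,0,0],[0,0,0]])

```text
t: 16.8
ee_pos: [486.2, -296.4, 46.4]
orientation: [-1.554, 0.273, -0.273]
ft_force: [-0.0, -0.0, -0.0]
width: 0.2
```

```bash
python3 - <<'E'
from h import *
D([])
E
```

```text
t 16.8 stage [ -8.85 -27.36  46.39] jaw 92.91 tilt [ 0. -0. -1.] F [ 0.02 -0.01 -0.  ] w 0.2
```

carry_out(delta_pos=[[0.04,0,0],[0.07,0,0],[0.07,0,0]], rotation=[[0,0,0],[0,0,0],[0,0,0]])

```text
t: 17.05
ee_pos: [486.9, -296.7, 46.4]
orientation: [-1.553, 0.273, -0.273]
ft_force: [-0.4, -0.6, 0.1]
width: 0.4
```

carry_out(delta_pos=[[0.04,0,0],[0.06,0,0],[0.06,0,0]], rotation=[[0,0,0],[0,0,0],[0,0,0]])

```text
t: 17.3
ee_pos: [487.5, -296.9, 46.4]
orientation: [-1.553, 0.273, -0.273]
ft_force: [-0.0, 0.3, 0.4]
width: 0.7
```

```bash
python3 - <<'E'
from h import *
D([])
rect("side",45,"s13",k=8,x=(-35,35),y=(-15,60),gain=1.3)
E
```

```text
t 17.3 stage [ -8.91 -26.04  46.39] jaw 92.91 tilt [ 1.e-04 -0.e+00 -1.e+00] F [-0.27 -0.14  0.4 ] w 0.7
```

View pics/s13.png

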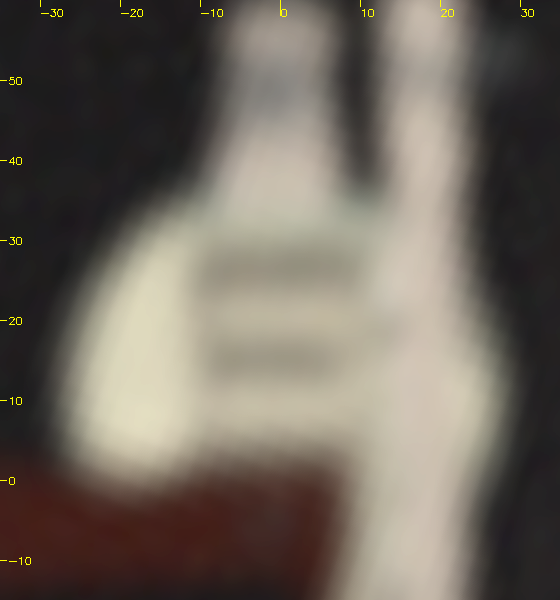

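carry_out(delta_pos=[[0.03,0,0],[0.05,0,0],[0.05,0,0]], rotation=[[0,0,0],[0,0,0],[0,0,0]])

```text
t: 17.6
ee_pos: [487.9, -297.0, 46.4]
orientation: [-1.553, 0.273, -0.273]
ft_force: [-0.9, -0.6, 0.7]
width: 0.4
```

carry_out(delta_pos=[[0.03,0,0],[0.05,0,0],[0.05,0,0]], rotation=[[0,0,0],[0,0,0],[0,0,0]])

```text
t: 17.85
ee_pos: [488.4, -297.2, 46.4]
orientation: [-1.554, 0.273, -0.273]
ft_force: [-0.2, -0.1, -1.3]
width: 0.2
```

carry_out(delta_pos=[[0.03,0,0],[0.05,0,0],[0.05,0,0]], rotation=[[0,0,0],[0,0,0],[0,0,0]])

```text
t: 18.1
ee_pos: [488.7, -297.3, 46.4]
orientation: [-1.553, 0.273, -0.273]
ft_force: [0.7, 0.5, 0.2]
width: 0.2
```

```bash
python3 - <<'E'
from h import *
D([])
E
```

```text
t 18.1 stage [ -8.98 -24.7   46.36] jaw 92.91 tilt [-2.e-04  1.e-04 -1.e+00] F [-0.74  0.46  0.17] w 0.2
```

carry_out(delta_pos=[[0.02,0,0],[0.04,0,0],[0.04,0,0]], rotation=[[0,0,0],[0,0,0],[0,0,0]])

```text
t: 18.35
ee_pos: [488.8, -297.3, 46.3]
orientation: [-1.553, 0.274, -0.272]
ft_force: [-2.1, 0.1, 1.1]
width: 0.3
```

```bash
python3 - <<'E'
from h import *
D([])
E
```

```text
t 18.35 stage [ -9.01 -24.59  46.32] jaw 92.91 tilt [-7.e-04  4.e-04 -1.e+00] F [ 0.72 -1.93  1.15] w 0.3
```

carry_out(delta_pos=[[-0.1,0,0],[-0.3,0,0],[-0.4,-0.2,0],[-0.4,-0.8,0],[-0.4,-1.6,0],[-0.4,-2.2,0],[0.6,-2.2,1],[1.8,-2.2,2],[2.8,-2.2,2.6],[2.8,-2.2,2.6],[2.8,-2.2,2.6]], rotation=[[0,0,0],[0,0,0],[0,0,0],[0,0,0],[0,0,0],[0,0,0],[0,0,0],[0,0.02,0],[0,0.04,0],[0,0.05,0],[0,0.05,0]])

```text
t: 19.27
ee_pos: [525.3, -282.1, 68.5]
orientation: [-1.548, 0.311, -0.312]
ft_force: [0.1, 0.1, -0.2]
width: 0.2
```

```bash
python3 - <<'E'
from h import *
D([((-30,5,46.5),90)])
rect("side",45,"s14",k=5,x=(-55,65),y=(-75,75),gain=1.3)
E
```

```text
t 19.27 stage [-37.17   3.08  68.49] jaw 90.11 tilt [ 5.e-04 -3.e-04 -1.e+00] F [-0.15  0.06 -0.16] w 0.2
(-30, 5, 46.5) 90 d [ 0.189  2.199 -0.717] w [-1.19585221e-06  1.99999964e-03  1.11648198e-07]
```

View pics/s14.png

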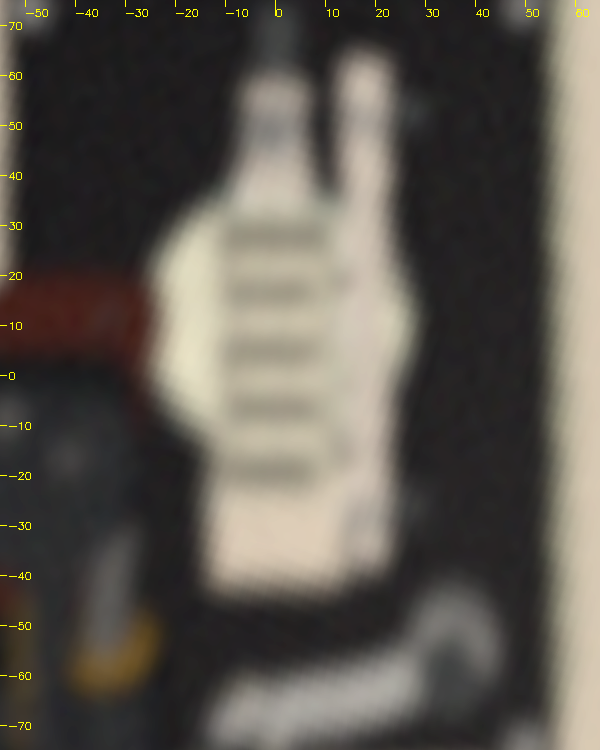

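carry_out(delta_pos=[[0.1,0.7,0],[0.2,1.4,0],[0.2,2.0,0],[0.2,2.2,-0.1],[0.2,2.2,-0.4],[0.2,2.2,-0.7],[0.2,2.2,-1.0],[0.2,2.2,-1.2],[0.2,2.2,-1.35],[0.2,2.2,-1.45],[0.2,2.2,-1.5],[0.2,2.2,-1.5]], rotation=[[0,0,0],[0,0,0],[0,0,0],[0,0,0],[0,0,0],[0,0,0],[0,0,0],[0,0,0],[0,0,0],[0,0,0],[0,0,0],[0,0,0]])

```text
t: 20.32
ee_pos: [520.4, -297.3, 46.5]
orientation: [-1.548, 0.312, -0.313]
ft_force: [-0.6, 1.0, 0.0]
width: 0.4
```

```bash
python3 - <<'E'
from h import *
D([])
E
```

```text
t 20.32 stage [-21.28   4.51  46.51] jaw 90.04 tilt [ 2.e-04 -1.e-04 -1.e+00] F [-0.67 -0.94  0.  ] w 0.4
```

carry_out(delta_pos=[[0,0,-0.02],[0,0,-0.03],[0,0,-0.03]], rotation=[[0,0,0],[0,0,0],[0,0,0]])

```text
t: 20.57
ee_pos: [520.3, -297.4, 46.4]
orientation: [-1.548, 0.312, -0.312]
ft_force: [0.3, -0.6, -0.5]
width: 0.3
```

carry_out(delta_pos=[[0,0,-0.02],[0,0,-0.02],[0,0,-0.02]], rotation=[[0,0,0],[0,0,0],[0,0,0]])

```text
t: 20.82
ee_pos: [520.2, -297.6, 46.4]
orientation: [-1.548, 0.312, -0.312]
ft_force: [-0.8, 0.4, -0.1]
width: 0.5
```

```bash
python3 - <<'E'
from h import *
D([])
E
```

```text
t 20.82 stage [-21.     4.42  46.39] jaw 90.05 tilt [-0.e+00  1.e-04 -1.e+00] F [-0.02 -0.87 -0.14] w 0.5
```

carry_out(delta_pos=[[0,0,-0.02],[0,0,-0.03],[0,0,-0.03]], rotation=[[0,0,0],[0,0,0],[0,0,0]])

```text
t: 21.07
ee_pos: [520.2, -297.6, 46.4]
orientation: [-1.548, 0.312, -0.312]
ft_force: [1.3, 3.3, 0.4]
width: 0.2
```

```bash
python3 - <<'E'
from h import *
D([])
E
```

```text
t 21.07 stage [-20.93   4.39  46.39] jaw 90.04 tilt [ 0.e+00  4.e-04 -1.e+00] F [-3.57 -0.08  0.44] w 0.2
```

carry_out(delta_pos=[[0,0,0.2],[0,0,0.5],[0,-0.6,0.5],[0,-1.5,0.5],[-0.5,-2,0.3],[-1.5,-2,0],[-2.6,-2,-0.7],[-3.5,-2,-1.25],[-3.5,-2,-1.25],[-3.5,-1.2,-1.25],[-3.5,-0.4,-1.25],[-3.5,0,-1.25]], rotation=[[0,0,0],[0,0,0],[0,0,0],[0,0,0],[0,0,0],[0,-0.02,0],[0,-0.03,0],[0,-0.05,0],[0,-0.05,0],[0,-0.05,0],[0,-0.05,0],[0,-0.05,0]])

```text
t: 22.07
ee_pos: [482.9, -295.8, 45.2]
orientation: [-1.553, 0.274, -0.273]
ft_force: [-0.9, 1.0, 21.2]
width: 0.5
```

carry_out(delta_pos=[[0,0,0],[0.2,0,0],[0.35,0,0],[0.45,0,0],[0.5,0,0],[0.5,0,0],[0.5,0,0]], rotation=[[0,0,0],[0,0,0],[0,0,0],[0,0,0],[0,0,0],[0,0,0],[0,0,0]])

```text
t: 22.65
ee_pos: [487.7, -297.6, 46.3]
orientation: [-1.553, 0.273, -0.273]
ft_force: [-0.2, -0.4, 0.3]
width: 0.5
```

```bash
python3 - <<'E'
from h import *
D([])
E
```

```text
t 22.65 stage [ -8.39 -25.54  46.32] jaw 92.92 tilt [-1.e-04  0.e+00 -1.e+00] F [0.44 0.02 0.25] w 0.5
```

carry_out(delta_pos=[[0.03,0,0],[0.06,0,0],[0.06,0,0]], rotation=[[0,0,0],[0,0,0],[0,0,0]])

```text
t: 22.9
ee_pos: [488.3, -297.8, 46.4]
orientation: [-1.554, 0.273, -0.273]
ft_force: [0.7, -0.0, 0.2]
width: 0.8
```

carry_out(delta_pos=[[0.02,0,0],[0.04,0,0],[0.04,0,0]], rotation=[[0,0,0],[0,0,0],[0,0,0]])

```text
t: 23.15
ee_pos: [488.5, -297.9, 46.4]
orientation: [-1.553, 0.273, -0.273]
ft_force: [-0.5, -0.3, 0.2]
width: 0.6
```

```bash
python3 - <<'E'
from h import *
D([])
E
```

```text
t 23.15 stage [ -8.37 -24.69  46.38] jaw 92.91 tilt [-3.e-04  1.e-04 -1.e+00] F [ 0.49 -0.3   0.25] w 0.6
```

carry_out(delta_pos=[[0.02,0,0],[0.03,0,0],[0.03,0,0]], rotation=[[0,0,0],[0,0,0],[0,0,0]])

```text
t: 23.4
ee_pos: [488.6, -297.9, 46.4]
orientation: [-1.553, 0.274, -0.273]
ft_force: [-1.4, 0.1, 2.1]
width: 0.4
```

```bash
python3 - <<'E'
from h import *
D([])
E
```

```text
t 23.4 stage [ -8.37 -24.58  46.36] jaw 92.91 tilt [-6.e-04  3.e-04 -1.e+00] F [ 0.47 -1.36  2.07] w 0.4
```

carry_out(delta_pos=[[-0.1,0,0],[-0.3,0,0],[-0.3,-0.8,0],[-0.3,-2,0],[-0.3,-3.2,0],[-0.8,-4.2,0],[-2,-4.4,0],[-3.2,-4.4,-0.3],[-4.2,-4.4,-0.6],[-4.3,-4.4,-0.7],[-4.3,-4.4,-0.7],[-4.3,-4.4,-0.7]], rotation=[[0,0,0],[0,0,0],[0,0,0],[0,0,0],[0,-0.05,0],[0,-0.12,0],[0,-0.2,0],[0,-0.28,0],[0,-0.36,0],[0,-0.37,0],[0,-0.37,0],[0,-0.37,0]], hand=160)

```text
t: 24.4
ee_pos: [446.9, -290.4, 90.6]
orientation: [-1.571, -0.016, 0.015]
ft_force: [0.3, 0.7, -0.3]
width: 32.7
```

```bash
python3 - <<'E'
from h import *
D([((-3.5,-67.7,58),114)])
rect("side",45,"s15",k=5,x=(-55,65),y=(-75,75),gain=1.3)
E
```

```text
t 24.4 stage [  0.87 -65.95  90.55] jaw 113.97 tilt [ 1.1e-03 -6.0e-04 -1.0e+00] F [-0.78 -0.06 -0.26] w 32.7
(-3.5, -67.7, 58) 114 d [0.014 3.255 0.472] w [ 1.07574026e-06 -9.99999236e-04 -6.08132489e-07]
```

View pics/s15.png

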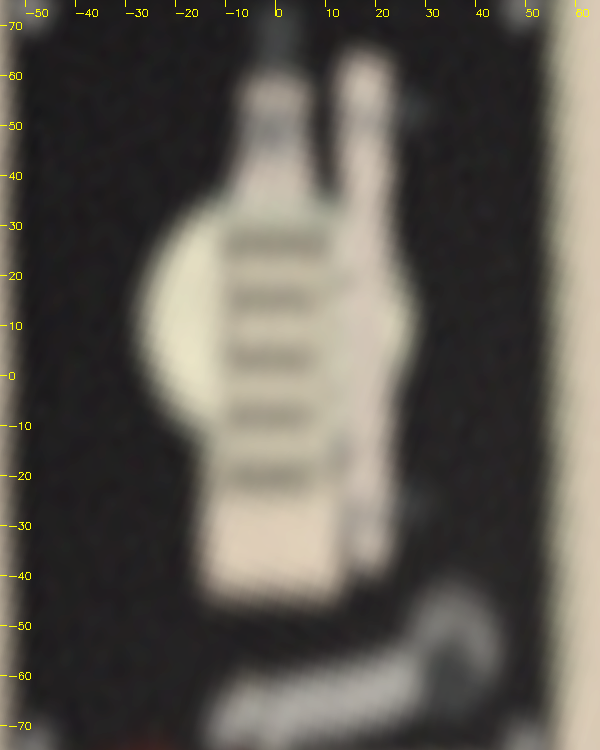

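```bash
cat > sh.py <<'E'
import cv2,numpy as np,sys
def sub(n,x,y,k=5,x0=-55,y1=75):
    im=cv2.cvtColor(cv2.imread(f"pics/{n}.png"),cv2.COLOR_BGR2GRAY).astype(np.float32)
    return im[int((y1-y[1])*k):int((y1-y[0])*k),int((x[0]-x0)*k):int((x[1]-x0)*k)]
a,b=sys.argv[1:3]
for nm,x,y in(("wells",(-11,9),(-20,30)),("label end",(-18,11),(-52,-24)),("rail far",(5,30),(25,70)),("plate edge",(40,60),(-30,30))):
    A=sub(a,x,y);B=sub(b,x,y);w=cv2.createHanningWindow(A.shape[::-1],cv2.CV_32F)
    (dx,dy),r=cv2.phaseCorrelate(A,B,w); print(nm,'dx mm',round(dx/5,2),'dy mm',round(-dy/5,2),round(r,2))
E
python3 sh.py s14 s15
```

```text
wells dx mm -0.02 dy mm -0.06 0.41
label end dx mm -0.0 dy mm 0.0 0.39
rail far dx mm 0.09 dy mm -0.1 0.41
plate edge dx mm 0.0 dy mm 0.01 0.41
```

```bash
cat > sh.py <<'E'
import cv2,numpy as np,sys
def full(n): return cv2.GaussianBlur(cv2.cvtColor(cv2.imread(f"pics/{n}.png"),cv2.COLOR_BGR2GRAY).astype(np.float32),(0,0),4)
a,b=sys.argv[1:3];A=full(a);B=full(b);k=5
for nm,x,y in(("wells",(-9,8),(-18,24)),("near edge",(-6,6),(-50,-30)),("near-left",(-20,5),(-50,-25)),("rail far",(5,30),(25,70)),("plate edge",(40,60),(-30,30))):
    r0,r1=int((75-y[1])*k),int((75-y[0])*k);c0,c1=int((x[0]+55)*k),int((x[1]+55)*k)
    T=A[r0:r1,c0:c1]; m=20; S=B[r0-m:r1+m,c0-m:c1+m]
    R=cv2.matchTemplate(S,T,cv2.TM_SQDIFF); i=np.unravel_index(R.argmin(),R.shape); print(nm,'dx',(i[1]-m)/k,'dy',-(i[0]-m)/k, R.min()/T.size)
E
python3 sh.py s14 s15
```

```text
wells dx -0.2 dy -1.4 7.41451
near edge dx -3.0 dy -1.6 3.150468
near-left dx -0.8 dy -1.6 7.3662157
rail far dx 0.0 dy 0.0 4.5028224
plate edge dx 0.0 dy 0.0 1.6812923
```

```bash
python3 - <<'E'
from h import *
D([((-8.4,-32,90),93),((-8.4,-32,47),93)])
E
```

```text
t 24.45 stage [  0.82 -65.89  90.51] jaw 114.0 tilt [ 1.e-03 -6.e-04 -1.e+00] F [0.47 0.33 0.52] w 32.7
(-8.4, -32, 90) 93 d [ 3.471  0.054 -0.536] w [-3.64654305e-04  3.65999757e-01  2.11855937e-04]
(-8.4, -32, 47) 93 d [ 3.466  4.354 -0.533] w [-3.64654305e-04  3.65999757e-01  2.11855937e-04]
```

carry_out(delta_pos=[[1.0,0,-0.2],[2.2,0,-0.4],[3.2,0.3,-0.5],[3.47,1.2,-0.53],[3.47,2.3,-0.53],[3.47,3.2,-0.53],[3.47,3.8,-0.53],[3.47,4.1,-0.53],[3.47,4.25,-0.53],[3.47,4.35,-0.53],[3.47,4.35,-0.53],[3.47,4.35,-0.53]], rotation=[[0,0.1,0],[0,0.2,0],[0,0.3,0],[0,0.366,0],[0,0.366,0],[0,0.366,0],[0,0.366,0],[0,0.366,0],[0,0.366,0],[0,0.366,0],[0,0.366,0],[0,0.366,0]], hand=255)

```text
t: 25.45
ee_pos: [481.0, -294.7, 47.2]
orientation: [-1.554, 0.27, -0.27]
ft_force: [-0.2, 0.1, -0.5]
width: 0.6
```

```bash
python3 - <<'E'
from h import *
D([((-8.4,-25.5,46.6),93)])
E
```

```text
t 25.45 stage [ -8.45 -32.82  47.22] jaw 93.14 tilt [ 5.e-04 -3.e-04 -1.e+00] F [ 0.02 -0.26 -0.54] w 0.6
(-8.4, -25.5, 46.6) 93 d [ 0.73   0.062 -0.045] w [-1.07944146e-06  1.99999970e-03  2.19923135e-07]
```

carry_out(delta_pos=[[0.15,0,-0.01],[0.3,0,-0.02],[0.45,0,-0.03],[0.55,0,-0.04],[0.65,0,-0.04],[0.72,0,-0.04],[0.74,0,-0.04],[0.74,0,-0.04]], rotation=[[0,0,0],[0,0,0],[0,0,0],[0,0,0],[0,0,0],[0,0,0],[0,0,0],[0,0,0]])

```text
t: 26.12
ee_pos: [487.7, -297.3, 46.8]
orientation: [-1.554, 0.27, -0.27]
ft_force: [0.1, 0.6, -0.1]
width: 0.4
```

carry_out(delta_pos=[[0.03,0,0],[0.06,0,0],[0.06,0,0]], rotation=[[0,0,0],[0,0,0],[0,0,0]])

```text
t: 26.37
ee_pos: [488.3, -297.6, 46.9]
orientation: [-1.554, 0.27, -0.27]
ft_force: [-0.1, 0.9, -0.2]
width: 0.5
```

```bash
python3 - <<'E'
from h import *
D([])
E
```

```text
t 26.37 stage [ -8.59 -24.99  46.85] jaw 93.14 tilt [-0.  0. -1.] F [-0.75 -0.47 -0.2 ] w 0.5
```

carry_out(delta_pos=[[0.02,0,0],[0.04,0,0],[0.04,0,0]], rotation=[[0,0,0],[0,0,0],[0,0,0]])

```text
t: 26.62
ee_pos: [488.5, -297.6, 46.8]
orientation: [-1.554, 0.27, -0.27]
ft_force: [-0.9, -0.2, -0.0]
width: 0.4
```

carry_out(delta_pos=[[0.02,0,0],[0.03,0,0],[0.03,0,0]], rotation=[[0,0,0],[0,0,0],[0,0,0]])

```text
t: 26.87
ee_pos: [488.6, -297.6, 46.8]
orientation: [-1.554, 0.271, -0.269]
ft_force: [-2.2, 0.6, 2.1]
width: 0.6
```

```bash
python3 - <<'E'
from h import *
D([])
E
```

```text
t 26.87 stage [ -8.66 -24.68  46.81] jaw 93.14 tilt [-6.e-04  4.e-04 -1.e+00] F [ 0.31 -2.29  2.06] w 0.6
```

carry_out(delta_pos=[[-0.05,0,0],[-0.15,0,0],[-0.3,0,0],[-0.4,-0.5,0],[-0.4,-1.4,0],[-0.4,-2.1,0],[0.6,-2.2,1],[1.8,-2.2,2],[2.8,-2.2,2.6],[2.9,-2.2,2.6],[2.9,-2.0,2.6],[2.9,-1.5,2.6]], rotation=[[0,0,0],[0,0,0],[0,0,0],[0,0,0],[0,0,0],[0,0,0],[0,0.02,0],[0,0.04,0],[0,0.055,0],[0,0.055,0],[0,0.055,0],[0,0.055,0]])

```text
t: 27.87
ee_pos: [525.0, -283.4, 62.5]
orientation: [-1.549, 0.312, -0.313]
ft_force: [0.0, 0.8, 0.3]
width: 0.5
```

```bash
python3 - <<'E'
from h import *
D([((-22.5,5,46.6),90)])
rect("side",45,"s16",k=5,x=(-55,65),y=(-75,75),gain=1.3)
E
python3 sh.py s14 s16
```

```text
t 27.87 stage [-35.9    3.35  62.53] jaw 90.03 tilt [ 1.e-03 -7.e-04 -1.e+00] F [-0.74 -0.27  0.26] w 0.5
(-22.5, 5, 46.6) 90 d [ 0.163  1.593 -1.339] w [0. 0. 0.]
wells dx -0.2 dy 0.0 4.2687373
near edge dx 1.6 dy -0.2 1.4953225
near-left dx -0.8 dy -0.2 6.9365354
rail far dx 0.0 dy 0.0 1.2715883
plate edge dx 0.0 dy -0.2 1.0896016
```

carry_out(delta_pos=[[-0.3,0.5,0],[-0.6,1.0,0],[-0.75,1.3,0],[-0.75,1.45,-0.1],[-0.75,1.52,-0.3],[-0.75,1.55,-0.6],[-0.75,1.55,-0.9],[-0.75,1.55,-1.1],[-0.75,1.55,-1.25],[-0.75,1.55,-1.35],[-0.75,1.55,-1.4],[-0.75,1.55,-1.4]], rotation=[[0,0,0],[0,0,0],[0,0,0],[0,0,0],[0,0,0],[0,0,0],[0,0,0],[0,0,0],[0,0,0],[0,0,0],[0,0,0],[0,0,0]])

```text
t: 28.92
ee_pos: [512.7, -293.2, 46.5]
orientation: [-1.548, 0.313, -0.313]
ft_force: [0.1, 0.3, -0.4]
width: 0.2
```

carry_out(delta_pos=[[0,0,-0.03],[0,0,-0.05],[0,0,-0.05]], rotation=[[0,0,0],[0,0,0],[0,0,0]])

```text
t: 29.17
ee_pos: [512.5, -293.5, 46.4]
orientation: [-1.548, 0.313, -0.313]
ft_force: [-0.0, 1.4, 0.0]
width: 0.3
```

```bash
python3 - <<'E'
from h import *
D([])
E
```

```text
t 29.17 stage [-21.76  -4.29  46.4 ] jaw 89.99 tilt [-0.e+00  1.e-04 -1.e+00] F [-1.26 -0.55  0.05] w 0.3
```

carry_out(delta_pos=[[0,0,-0.02],[0,0,-0.04],[0,0,-0.04]], rotation=[[0,0,0],[0,0,0],[0,0,0]])

```text
t: 29.42
ee_pos: [512.3, -293.9, 46.4]
orientation: [-1.548, 0.313, -0.313]
ft_force: [-0.2, 0.5, -0.1]
width: 0.6
```

carry_out(delta_pos=[[0,0,-0.02],[0,0,-0.03],[0,0,-0.03]], rotation=[[0,0,0],[0,0,0],[0,0,0]])

```text
t: 29.67
ee_pos: [512.2, -294.2, 46.4]
orientation: [-1.548, 0.313, -0.313]
ft_force: [-0.4, 0.3, 0.3]
width: 0.3
```

```bash
python3 - <<'E'
from h import *
D([])
E
```

```text
t 29.67 stage [-21.    -4.28  46.38] jaw 89.99 tilt [-0.  0. -1.] F [-0.14 -0.45  0.33] w 0.3
```

carry_out(delta_pos=[[0,0,-0.02],[0,0,-0.04],[0,0,-0.04]], rotation=[[0,0,0],[0,0,0],[0,0,0]])

```text
t: 29.92
ee_pos: [512.1, -294.3, 46.4]
orientation: [-1.548, 0.313, -0.313]
ft_force: [1.5, 3.8, 0.9]
width: 0.6
```

```bash
python3 - <<'E'
from h import *
D([])
E
```

```text
t 29.92 stage [-20.9   -4.34  46.4 ] jaw 89.98 tilt [ 0.e+00  4.e-04 -1.e+00] F [-4.06 -0.09  0.91] w 0.6
```

carry_out(delta_pos=[[0,0,0.05],[0,0,0.2],[0,0,0.5],[0,-0.8,0.6],[0,-2,0.6],[-0.5,-3.2,0.5],[-2,-4.2,0],[-3.5,-4.2,-0.6],[-5,-4.2,-1.2],[-6,-4.2,-1.6],[-6.34,-4.2,-1.74],[-6.34,-4.2,-1.74]], rotation=[[0,0,0],[0,0,0],[0,0,0],[0,0,0],[0,0,0],[0,-0.05,0],[0,-0.12,0],[0,-0.2,0],[0,-0.28,0],[0,-0.36,0],[0,-0.42,0],[0,-0.42,0]])

```text
t: 30.92
ee_pos: [446.2, -286.2, 89.6]
orientation: [-1.571, -0.018, 0.017]
ft_force: [0.3, 0.6, 0.5]
width: 0.3
```

carry_out(delta_pos=[[0,0,0],[0,0,0],[0,0,0],[0,0,0]], rotation=[[0,0,0],[0,0,0],[0,0,0],[0,0,0]], hand=160)

```text
t: 31.25
ee_pos: [447.3, -286.0, 88.5]
orientation: [-1.571, -0.016, 0.016]
ft_force: [0.7, 0.6, -0.1]
width: 23.6
```

```bash
python3 - <<'E'
from h import *
D([((-3.5,-67.7,58),114)])
rect("side",45,"s17",k=5,x=(-55,65),y=(-75,75),gain=1.3)
E
python3 sh.py s14 s17
```

```text
t 31.25 stage [ -3.31 -67.22  88.53] jaw 114.02 tilt [ 3.e-04 -2.e-04 -1.e+00] F [-0.86  0.39 -0.13] w 23.6
(-3.5, -67.7, 58) 114 d [-0.037  3.053  0.038] w [0. 0. 0.]
wells dx 0.2 dy 0.0 4.3851156
near edge dx -1.4 dy 0.0 2.723155
near-left dx 0.2 dy -0.2 9.776097
rail far dx 0.0 dy 0.0 1.6718671
plate edge dx 0.0 dy 0.0 1.7667284
```

View pics/s17.png

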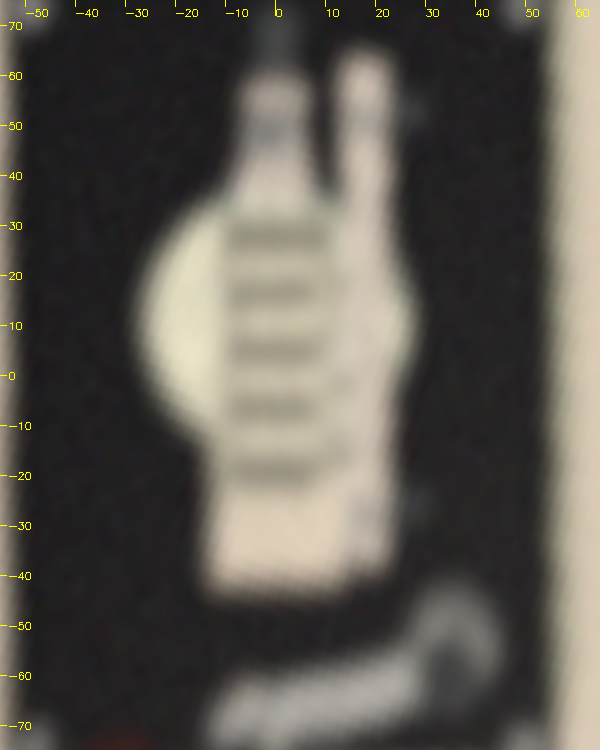

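carry_out(delta_pos=[[-0.02,0.6,0.02],[-0.04,1.3,0.04],[-0.04,1.9,0.04],[-0.04,2.4,0.04],[-0.04,2.75,0.04],[-0.04,2.9,0.04],[-0.04,3.0,0.04],[-0.04,3.05,0.04],[-0.04,3.05,0.04]], rotation=[[0,0,0],[0,0,0],[0,0,0],[0,0,0],[0,0,0],[0,0,0],[0,0,0],[0,0,0],[0,0,0]])

```text
t: 32.05
ee_pos: [446.5, -285.6, 57.9]
orientation: [-1.571, -0.017, 0.016]
ft_force: [0.6, -0.4, 0.3]
width: 32.9
```

carry_out(delta_pos=[[0,0,0],[0,0,0],[0,0,0],[0,0,0],[0,0,0],[0,0,0]], rotation=[[0,0,0],[0,0,0],[0,0,0],[0,0,0],[0,0,0],[0,0,0]], hand=255)

```text
t: 32.55
ee_pos: [446.7, -285.6, 58.0]
orientation: [-1.571, -0.017, 0.016]
ft_force: [1.5, 2.1, 0.7]
width: 9.0
```

```bash
python3 - <<'E'
from h import *
D([])
E
```

```text
t 32.55 stage [ -3.45 -67.99  58.04] jaw 114.05 tilt [ 4.e-04 -1.e-04 -1.e+00] F [-2.53  0.59  0.75] w 9.0
```

carry_out(delta_pos=[[0,-0.1,-0.02],[0,-0.2,-0.05],[0,-0.3,-0.08],[0,-0.4,-0.1],[0,-0.5,-0.13],[0,-0.6,-0.15],[0,-0.7,-0.18],[0,-0.8,-0.2],[0,-0.85,-0.2],[0,-0.85,-0.2]], rotation=[[0,0,0],[0,0,0],[0,0,0],[0,0,0],[0,0,0],[0,0,0],[0,0,0],[0,0,0],[0,0,0],[0,0,0]])

```text
t: 33.38
ee_pos: [446.2, -288.1, 66.1]
orientation: [-1.571, -0.016, 0.017]
ft_force: [0.7, -6.7, -14.0]
width: 8.9
```

```bash
python3 - <<'E'
from h import *
D([])
P=w2s(ctrl.get_obs()['ee_pos']);d=P[:2]-[35,-51];print(np.hypot(*d),(np.degrees(np.arctan2(d[1],d[0]))%360))
E
```

```text
t 33.38 stage [ -0.99 -67.51  66.05] jaw 114.06 tilt [-4.e-04 -5.e-04 -1.e+00] F [  5.94   3.22 -13.95] w 8.9
39.600024393292706 204.64320657943512
```

carry_out(delta_pos=[[0,-0.05,-0.03],[0,-0.1,-0.06],[0.19,-0.1,-0.06],[0.39,-0.1,-0.08],[0.58,-0.1,-0.1],[0.78,-0.1,-0.14],[0.97,-0.1,-0.18],[1.15,-0.1,-0.23],[1.34,-0.1,-0.29],[1.52,-0.1,-0.36],[1.7,-0.1,-0.45],[1.87,-0.1,-0.53]], rotation=[[0,0,0],[0,0,0],[0,0.025,0],[0,0.05,0],[0,0.075,0],[0,0.1,0],[0,0.125,0],[0,0.15,0],[0,0.175,0],[0,0.2,0],[0,0.225,0],[0,0.25,0]])

```text
t: 34.38
ee_pos: [462.3, -290.8, 66.2]
orientation: [-1.56, 0.186, -0.176]
ft_force: [-5.1, -0.3, -9.3]
width: 9.3
```

```bash
python3 - <<'E'
from h import *
D([])
P=w2s(ctrl.get_obs()['ee_pos']);d=P[:2]-[35,-51];a=np.degrees(np.arctan2(d[1],d[0]))%360;r=np.hypot(*d);print(r,a)
a0=np.radians(a)
D([((35+38.8*np.cos(a0-w),-51+38.8*np.sin(a0-w),P[2]),np.degrees(w)*-.5+99.7) for w in(.1,.2,.3,.4,.45,.5)])
rect("side",45,"s18",k=5,x=(-55,65),y=(-75,75),gain=1.3)
E
python3 sh.py s17 s18
```

```text
t 34.38 stage [ -4.7  -51.56  66.18] jaw 99.63 tilt [-0.006   0.0038 -1.    ] F [ 2.29 -4.58 -9.26] w 9.3
39.70536132160841 180.80437479197673
t 34.38 stage [ -4.7  -51.56  66.18] jaw 99.63 tilt [-0.006   0.0038 -1.    ] F [ 2.29 -4.58 -9.26] w 9.3
(np.float64(-3.6567359184594608), np.float64(-47.66881880851765), np.float64(66.18347702173075)) 96.83521102434588 d [ 0.366 -0.003 -0.168] w [ 0.00032741  0.04899877 -0.0001142 ]
(np.float64(-3.1310500551045024), np.float64(-43.82622681602527), np.float64(66.18347702173075)) 93.97042204869177 d [ 0.736 -0.006 -0.284] w [ 0.00066151  0.09899752 -0.00023072]
(np.float64(-2.2243713440482793), np.float64(-40.05531279385305), np.float64(66.18347702173075)) 91.10563307303765 d [ 1.093 -0.008 -0.437] w [ 0.00099561  0.14899627 -0.00034725]
(np.float64(-0.9457590192635408), np.float64(-36.393754468412034), np.float64(66.18347702173075)) 88.24084409738353 d [ 1.432 -0.011 -0.624] w [ 0.0013297   0.19899502 -0.00046377]
(np.float64(-0.17082816275183887), np.float64(-34.61546929734691), np.float64(66.18347702173075)) 86.80844960955648 d [ 1.594 -0.012 -0.73 ] w [ 0.00149675  0.22399439 -0.00052204]
(np.float64(0.6920114475535115), np.float64(-32.8781369201398), np.float64(66.18347702173075)) 85.37605512172942 d [ 1.751 -0.014 -0.844] w [ 0.0016638   0.24899377 -0.0005803 ]
wells dx 0.0 dy 0.0 1.9998939
near edge dx -4.0 dy 3.2 120.84398
near-left dx 0.2 dy 2.2 158.09842
rail far dx 0.0 dy 0.0 1.7966563
plate edge dx 0.0 dy -0.2 1.5375793
```

View pics/s18.png

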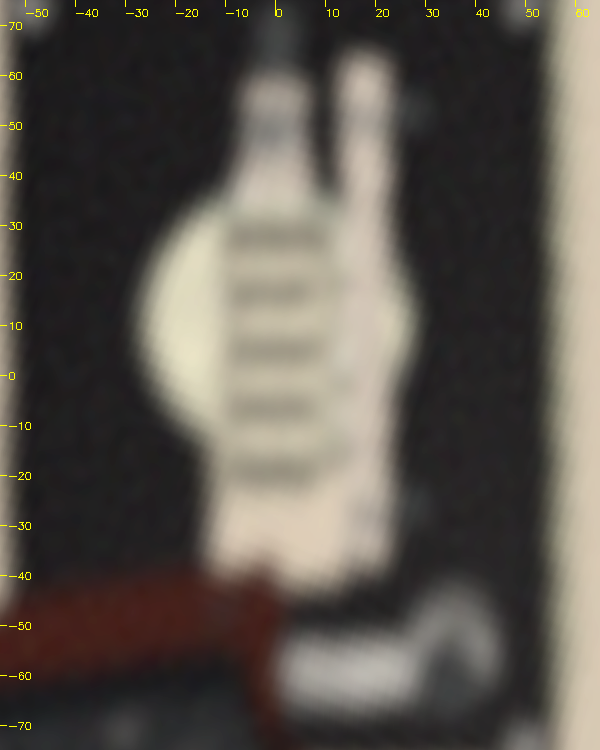

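carry_out(delta_pos=[[0.18,0,-0.07],[0.37,0,-0.15],[0.55,0,-0.21],[0.74,0,-0.28],[0.92,0,-0.36],[1.09,0,-0.44],[1.26,0,-0.53],[1.43,0,-0.63],[1.6,0,-0.73],[1.75,0,-0.84],[1.88,0,-0.94],[2.0,0,-1.05]], rotation=[[0,0.025,0],[0,0.05,0],[0,0.075,0],[0,0.1,0],[0,0.125,0],[0,0.15,0],[0,0.175,0],[0,0.2,0],[0,0.225,0],[0,0.25,0],[0,0.26,0],[0,0.26,0]])

```text
t: 35.43
ee_pos: [481.5, -306.5, 66.8]
orientation: [-1.535, 0.387, -0.383]
ft_force: [-5.5, 3.0, -10.4]
width: 9.1
```

carry_out(delta_pos=[[0,0,0],[0,0,0],[0,0,0]], rotation=[[0,0,0],[0,0,0],[0,0,0]])

```text
t: 35.68
ee_pos: [481.5, -306.6, 66.8]
orientation: [-1.536, 0.386, -0.382]
ft_force: [-4.6, 2.2, -9.5]
width: 8.8
```

```bash
python3 - <<'E'
from h import *
D([])
P=w2s(ctrl.get_obs()['ee_pos']);d=P[:2]-[35,-51];a=np.degrees(np.arctan2(d[1],d[0]))%360;r=np.hypot(*d);print(r,a,np.radians(a-145.56))
rect("side",45,"s19",k=5,x=(-55,65),y=(-75,75),gain=1.3)
E
python3 sh.py s17 s19
```

```text
t 35.68 stage [  2.38 -27.74  66.84] jaw 84.76 tilt [-0.0019  0.0014 -1.    ] F [-0.27 -5.1  -9.53] w 8.8
40.06919742849316 144.50762085371673 -0.01836748108197014
wells dx 2.2 dy 1.0 76.48727
near edge dx 4.0 dy -4.0 14586.445
near-left dx 4.0 dy -4.0 11624.04
rail far dx 0.0 dy -0.2 3.4163752
plate edge dx 0.0 dy 0.0 2.695601
```

View pics/s19.png

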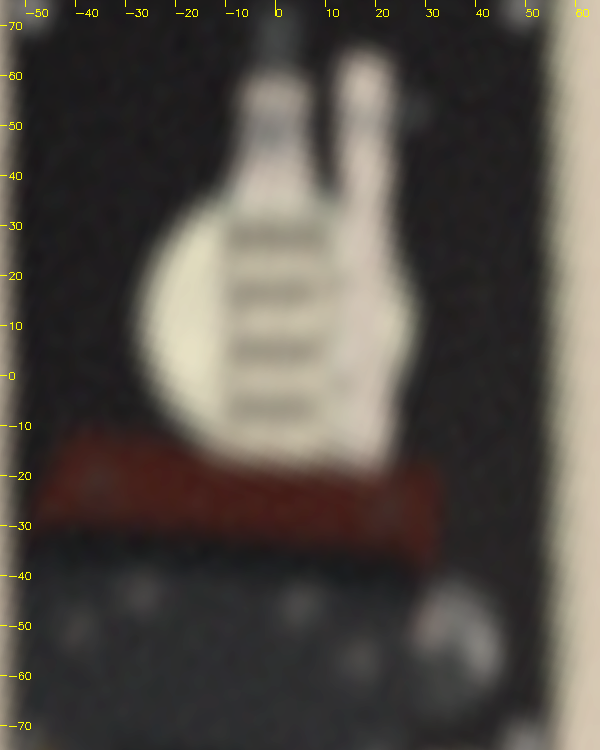

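carry_out(delta_pos=[[-0.08,0,0.04],[-0.16,0,0.09],[-0.16,0.05,0.1],[-0.15,0.1,0.11],[-0.15,0.15,0.12],[-0.14,0.2,0.13],[-0.13,0.25,0.14],[-0.13,0.3,0.15],[-0.12,0.35,0.16],[-0.12,0.4,0.17],[-0.12,0.4,0.17],[-0.12,0.4,0.17]], rotation=[[0,0,0],[0,0,0],[0,0,0],[0,0,0],[0,0,0],[0,0,0],[0,0,0],[0,0,0],[0,0,0],[0,0,0],[0,0,0],[0,0,0]])

```text
t: 36.73
ee_pos: [482.7, -305.6, 64.0]
orientation: [-1.537, 0.382, -0.384]
ft_force: [-4.4, 1.3, -3.7]
width: 8.7
```

```bash
cat > c.py <<'E'
from h import *
D([])
P=w2s(ctrl.get_obs()['ee_pos']);d=P[:2]-[35,-51];a=np.degrees(np.arctan2(d[1],d[0]))%360;r=np.hypot(*d);print(r,a,np.radians(a-145.56))
E
python3 c.py
```

```text
t 36.73 stage [  0.94 -27.08  63.98] jaw 84.83 tilt [ 1.1e-03 -8.0e-04 -1.0e+00] F [ 0.48 -4.56 -3.74] w 8.7
41.622592299062944 144.9138263981463 -0.011277856891817819
```

carry_out(delta_pos=[[-0.08,0,0],[-0.15,0,0.02],[-0.15,0.05,0.03],[-0.15,0.1,0.04],[-0.15,0.15,0.05],[-0.15,0.2,0.06],[-0.15,0.2,0.06],[-0.15,0.2,0.06]], rotation=[[0,0,0],[0,0,0],[0,0,0],[0,0,0],[0,0,0],[0,0,0],[0,0,0],[0,0,0]])

```text
t: 37.4
ee_pos: [482.6, -304.5, 62.1]
orientation: [-1.537, 0.381, -0.386]
ft_force: [5.0, 1.5, 3.0]
width: 8.7
```

```bash
python3 c.py
```

```text
t 37.4 stage [-2.000e-02 -2.754e+01  6.211e+01] jaw 84.84 tilt [ 0.0029 -0.0014 -1.    ] F [-3.37  4.05  2.97] w 8.7
42.15126681217047 146.17699858274312 0.010768656749006145
```

carry_out(delta_pos=[[0.03,-0.03,-0.04],[0.05,-0.05,-0.07],[0.05,-0.05,-0.07],[0.05,-0.05,-0.07]], rotation=[[0,0,0],[0,0,0],[0,0,0],[0,0,0]])

```text
t: 37.73
ee_pos: [482.6, -304.8, 62.5]
orientation: [-1.536, 0.382, -0.385]
ft_force: [5.0, 4.7, 4.1]
width: 9.1
```

```bash
python3 c.py
```

```text
t 37.73 stage [  0.27 -27.5   62.46] jaw 84.82 tilt [ 2.4e-03 -4.0e-04 -1.0e+00] F [-6.33  2.81  4.06] w 9.1
41.93613336909361 145.91496786560214 0.006195357993533966
```

carry_out(delta_pos=[[0.02,0,0.06],[0.04,0,0.12],[0.04,0,0.14],[0.04,0,0.14]], rotation=[[0,0,0],[0,0,0],[0,0,0],[0,0,0]])

```text
t: 38.07
ee_pos: [482.5, -304.0, 62.0]
orientation: [-1.537, 0.383, -0.384]
ft_force: [3.0, -0.1, 1.8]
width: 8.9
```

```bash
python3 c.py
```

```text
t 38.07 stage [ -0.4  -27.87  61.97] jaw 84.83 tilt [ 5.e-04 -4.e-04 -1.e+00] F [-1.1   2.78  1.77] w 8.9
42.289197125515614 146.8451101406807 0.022429403205645744
```

carry_out(delta_pos=[[0,0,0],[0,0,0],[0,0,0],[0,0,0]], rotation=[[0,0,0],[0,0,0],[0,0,0],[0,0,0]], hand=190)

```text
t: 38.4
ee_pos: [481.6, -303.6, 61.6]
orientation: [-1.536, 0.384, -0.382]
ft_force: [-0.3, -0.4, -0.7]
width: 22.4
```

```bash
python3 c.py
```

```text
t 38.4 stage [ -0.45 -28.86  61.55] jaw 84.83 tilt [-1.1e-03  6.0e-04 -1.0e+00] F [ 0.44 -0.09 -0.7 ] w 22.4
41.79881760013616 148.01596852033538 0.04286473700518561
```

carry_out(delta_pos=[[0,-0.5,0],[0,-1.2,0],[0,-2.2,0],[0,-4,0],[0,-6,0],[-2,-8,0.5],[-5,-10,1],[-8,-11,2],[-11,-12,3],[-14,-12,3],[-14,-12,3],[-14,-12,3]], rotation=[[0,0,0],[0,0,0],[0,0,0],[0,0,0],[0,0,0],[0,0,0],[0,0,0],[0,0,0],[0,0,0],[0,0,0],[0,0,0],[0,0,0]])

```text
t: 39.4
ee_pos: [372.2, -211.1, 183.1]
orientation: [-1.537, 0.382, -0.384]
ft_force: [0.4, -0.0, 0.4]
width: 22.3
```

```bash
python3 - <<'E'
from h import *
D([])
rect("side",45,"s20",k=5,x=(-55,65),y=(-75,75),gain=1.3)
rect("top",45,"t20",k=5,x=(-55,65),y=(-75,75),gain=1.3)
E
python3 sh.py s17 s20
```

```text
t 39.4 stage [ -43.19 -165.56  183.1 ] jaw 84.85 tilt [ 0.0015 -0.001  -1.    ] F [-0.14  0.39  0.36] w 22.3
wells dx 0.2 dy 0.0 5.598479
near edge dx -2.0 dy 4.0 1484.8788
near-left dx -0.2 dy 4.0 951.16016
rail far dx 0.0 dy -0.2 3.2252984
plate edge dx 0.0 dy 0.0 3.0307078
```

View pics/s20.png

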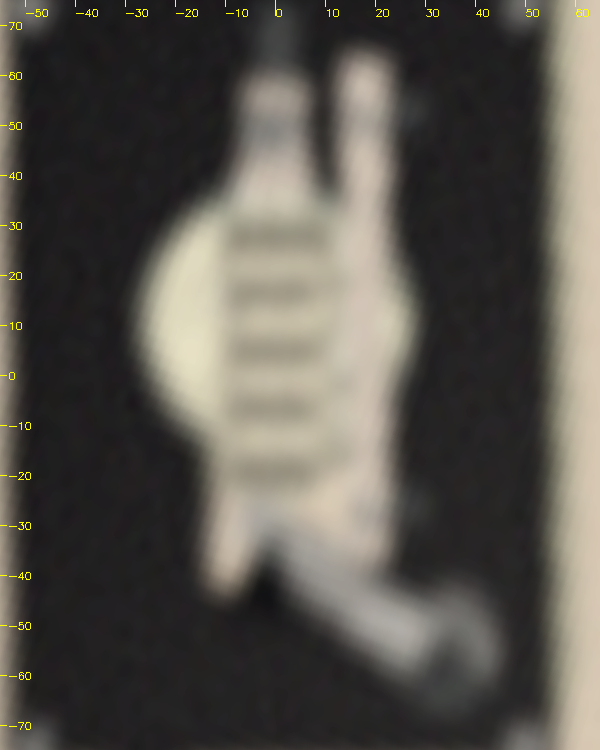

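View pics/t20.png

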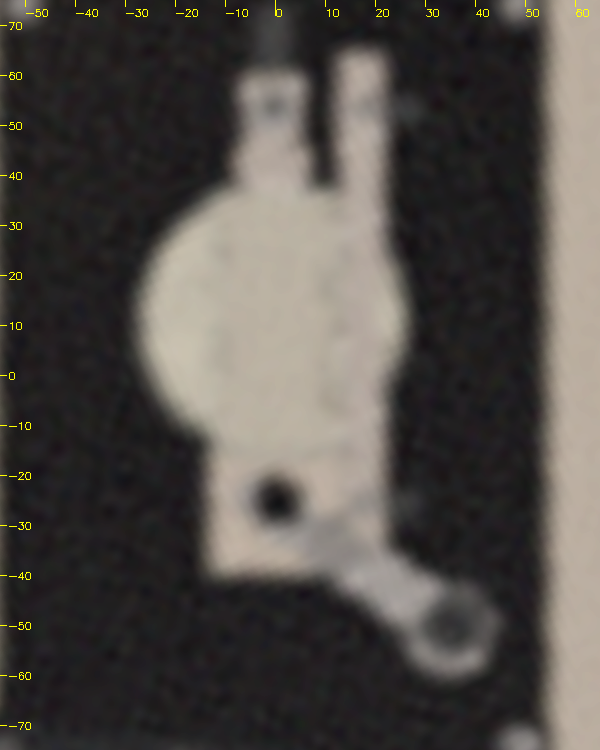

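```bash
python3 - <<'E'
from workcell import ctrl
print(ctrl.close_job())
E
```

```text
the job is handed in; nothing more can be done
None
```

I handed the job in at about 39.5 s. The last pictures show the slide home and the clip's foot on the bare label. I lifted the clip and swung it off, pushed the slide home against rail and stop, then swung the clip back on lifted, lowered it and released it.

**Final checks:**
- **Slide:** it lies flat, square and against the rail. The final pushes met the stop at about 2 N and the rail at about 4 N, at the same positions as before (within 0.1 mm). Comparing pictures before and after the clip went on shows at most about 0.2 mm of change.
- **Clip:** the foot rests on the label end, with the clip angle near 0.02–0.04 rad. I read up to about 4 N on the wrist while settling it and about 2 N just before release.
- **Bystanders:** I did not move near any of them, but I made no separate check of their positions at the end.

**What went less well:**
- **Press on the glass:** during one approach the closed fingers came down too fast and pressed the glass. I read 21 N, and it may briefly have been higher.
- **Fingers opened too early:** once I started opening the gripper while it was still next to the wells. That probably pushed the slide briefly against the stop, with a force I did not measure, so I cannot rule out more than 12 N. The slide ended about 1.5 mm off, so I pushed it home in both directions again before putting the clip on.
- **Lift force:** lifting the clip took more than stated: 8–14 N against roughly 6 N. The knob also seems to have slipped 1–2 mm in the fingers. I therefore judged the lowering by the force reading, not by height.

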